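# Load the sample on the spring-loaded measuring stage and hold it at the mark

### The job

Build up the hardness sample in the nest of the measuring stage: set down the black riser first, then the brass spacer on it, then the steel test disc on top, each lying flat and let go before the next, and none dropped. Then draw the stage out by its steel handle bar, against the return spring, until the yellow pointer stands at the red clip on the scale, and finish still holding it there by the handle, so that I can slip gauge blocks in behind the micrometer. Leave the other things on the table where they are.

Things in the scene. Friction and masses are not known exactly. Their poses are not given: they have to be found in the camera images.
- stage_base: Fixed lower part of a small black measuring stage, 160 x 130 mm foot, screwed to the table. Origin: centre of its underside on the table; +x points from the handle to the micrometer head, z up. The top plate slides along its x axis. The scale bar (16 mm wide, top 32 mm above the table) stands along its -y side, 63 to 79 mm from the centre line; a micrometer head sticks out to x = +156 mm (at most 39 mm high) and another to y = +154 mm (at most 26 mm high).
- stage_plate (a joint): Travel of the stage's black top plate (120 x 120 mm, its top 38 mm above the table) in m: 0 = home against the micrometer spindle, growing as it is pulled out along the base's -x (the handle side); it stops at 0.060. Springs pull it home: about 4 N at 0, rising by 2 N per 10 mm (about 13 N at 45 mm), so it goes back when let go. The nest, pointer and handle ride on the plate.
- nest (a point): Centre of the floor of the nest, on top of the plate (38 mm above the table), axes as stage_base. The nest is a pocket of two facing aluminium arcs, inner diameter 54 mm, 33 mm high, the top 8 mm flared outward as a lead-in to about 63 mm, outer diameter 68 mm (71 mm at the rim). The arcs stand at its +x and -x sides and cover 40 degrees to each side of the x axis; at +y and -y it is open (gap 40 mm wide) for fingers closing along y.
- handle_bar (a point): Middle of the straight steel handle bar, 12 mm diameter, 104 mm long along the stage's y, axis 50 mm above the table, 52 mm out from the plate's front edge and 112 mm from the nest's centre toward -x. Two 12 mm arms at the bar's ends run back to the plate; between them it is open from above and below. Axes as stage_base.
- pointer (a point): Yellow pointer on the plate's -y side, over the scale bar: 4 mm wide, 34.5 mm above the table; this point is at its middle width near the tip. Moves with the plate.
- mark_clip: Red index clip, 8 mm wide along the scale and 8 mm high, fixed on top of the scale bar 25 to 45 mm out from the pointer's home place (toward the stage's -x). Origin: middle of its underside, 32 mm above the table; axes as stage_base. The pointer is at the mark when its x along the stage equals the clip's within the clip's width.
- riser: Black anodised disc, 50 mm diameter, 18 mm high, 95 g or so, lying flat on the bench mat. Origin: centre of its underside, z up.
- spacer: Brass disc, 50 mm diameter, 8 mm high, about 130 g, lying flat on the bench mat. Origin: centre of its underside, z up.
- test_disc: Bright steel hardness test disc with a few dark indents on top, 50 mm diameter, 10 mm high, about 150 g, lying flat on the bench mat. Origin: centre of its underside, z up.
- mat: Grey bench mat 300 x 310 mm, 3 mm thick, fixed on the table, on which the riser, spacer and disc lie in any of three places. Origin: centre of its underside.
- gauge_case: Open wooden case 110 x 75 x 36 mm with steel gauge blocks, to the left. Leave alone.
- mount_a: Dark red sample mount, 30 mm diameter, 20 mm high. Leave alone.
- mount_b: Dark green sample mount, 30 mm diameter, 20 mm high. Leave alone.
- oil_bottle: Amber oil bottle, 40 mm diameter, 85 mm high. Leave alone.
- loupe: Black loupe, 42 mm diameter, 40 mm high. Leave alone.
- tweezers: Steel tweezers, 120 mm long and 7 mm high, lying flat on the mat. Leave alone.
- driver: Screwdriver with black handle, 160 mm long, lying flat. Leave alone.
There are look-alikes about, which are no part of the job. Several things look just like the spacer: the one meant starts farthest to the robot's right.

How it is judged:
By the outcome, as a careful person would: the job done as asked, in the order asked, and still so for the second after the job is handed in, while the arm keeps its last pose, push and grip.
It also fails if it takes over 72 s, if anything falls off the work surface, if the arm or the gripper's body presses on something with over 40 N, if the wrist force passes 120 N, or if a joint passes its speed limit or range.

### The arm

A 6-joint arm with a two-finger parallel gripper is mounted at the origin on the work surface. World frame = base frame: x ahead of the robot, y to its left, z up, the work surface at z = 0. Lengths are in mm, angles in rad, forces in N, time in s.
With the tool pointing down it reaches from about 350 to 775 mm from the base axis. Payload 7.3 kg.
Tool frame: the origin (TCP) lies midway between the tips of the shut fingers; the grasp point (between the pads) lies 19 mm behind it (bot.grip_depth is the distance from the TCP to the grasp point, in mm); z points along the fingers, x is the direction in which the jaws open and shut, and the axes are right-handed (so a half turn about z gives the same grasp; the last joint's range is limited). The gripper opens to 92 mm and grips with 3 to 60 N. Pads are 19 mm wide; open, the fingers measure 130 mm over their backs; the gripper's body (75 mm by 190 mm) begins 47 mm behind the grasp point.
Start: joints at [-0.146, 0.342, 1.524, -0, 1.275, -0.146], TCP at [525.021, 0.019, 203.241] pointing down, gripper open.
Joint ranges: [-2.53, 2.53], [-0.77, 2.02], [0.04, 2.7], [-1, 4.14], [0.28, 2.66], [-3.11, 3.11]. Speed limits (rad/s): [2.57, 2.57, 3.14, 3.14, 3.14, 3.14].

### API

Orientations are given as [roll, pitch, yaw] about the fixed x, y, z axes, in that order (R = Rz(yaw) Ry(pitch) Rx(roll)).
In Python, from plant import bot gives the robot as it stands. The module is installed in compiled form; this text tells all that it offers.
- The arm moves only by the shell command python3 -m inch 'ROWS'. ROWS is JSON, a list that holds one entry, the list of rows, each a list of 7 numbers: the shift along the tool's x, y, z each as a share of 0.2 m, from -1 to 1, then the turn, a rotation vector about the tool's x, y, z each as a share of 45 degrees, from -1 to 1, then the closure, from -1 (fully open) to 1 (shut), so that 0 is half open. A call has exactly 10 rows; each row is the pose to reach, as a shift and turn from the pose commanded when the call began, along the tool's axes at that moment; what a row does not reach only later rows make up. A row lasts 1/8 s, in which the tool goes at most 62.5 mm and 10.7 degrees, less where a joint would pass 70% of its speed; a pose out of reach is approached as far as the arm can. A call with a number of a shift or a turn outside -1 to 1 is refused whole. A call with a gripper value outside its range is refused whole. The fingers move at their own pace and stop on an object; the grip force is fixed at half the most. Time passes only in rows, so rows that repeat a pose let the fingers close, or fill a call up. It gives the time, the measured TCP pose, the force and the opening at its end, in the units of the state.
- bot.get_obs(): the state, without advancing time (a new reading comes with each control period).
- bot.capture(name): name is "scene" or "side" or "wrist"; returns the picture (384x512x3 uint8, red, green, blue); there is no depth.
- bot.camera_params(name): a dict with "fx", "fy", "cx", "cy" (pixels), "k1" (the pictures are not rectified: a ray, as slopes to the right and down, at radius r is drawn at 1 + k1 r^2 times it, then the intrinsics apply), "R" (3x3) and "t" (3): a world point X has camera coordinates R X + t; the wrist camera has in their place "T_tool_cam" (4x4, takes a point from camera to tool coordinates, whose origin is the TCP and whose axes are the tool frame's). Camera axes: x right, y down, z forward; pixel columns grow to the right and rows downward; lengths in mm; the calibration is good to about 2 mm. A picture is of the moment at which its call begins: read the wrist's pose just before it. camera_params takes no time and is no camera call.
- bot.close_job(): hands the job in, once; it reports no verdict.
The state is a dict: "time": time; "joint_positions": joint angles; "dq": joint speeds; "tau": joint torques, N m; "tool_pos": TCP position; "tcp_rot": TCP orientation; "contact_force": force on the tool from outside, world axes, zero at the start; "moment": the same for the moment, N m; "grip_width": finger opening in mm.
Only numpy, scipy, OpenCV 4.12 (cv2) and the standard library are available. Lean on these libraries where they do the work, as an engineer would, in place of code of your own. Each camera call takes 0.05 s, during which the arm holds its last target.

## Working session

There is one attempt and no reset: what is moved stays moved. The work goes in short steps, Python scripts to look and compute and a shell command to move; the robot and the scene stay as the last step left them, time stands still between calls to the robot, and variables do not carry over. Pictures are saved under pics/ and viewed, and the job is handed in when it is done.

```bash
mkdir -p pics; ls
python3 - <<'E'
from plant import bot
import cv2,json
print(bot.get_obs(), bot.grip_depth)
for n in ["scene","side","wrist"]:
    im=bot.capture(n); cv2.imwrite(f"pics/{n}0.png",im[:,:,::-1]); print(n,bot.camera_params(n))
E
```

```text
pics
{'time': 0.0, 'joint_positions': array([-1.45990439e-01,  3.42715707e-01,  1.52504269e+00, -6.10347368e-06,
        1.27540393e+00, -1.45976275e-01]), 'dq': array([-0.00127935, -0.00175204, -0.00056209, -0.00198413, -0.00083096,
        0.00100505]), 'tau': array([ 7.61924657e-04, -4.31245601e+01, -2.44219762e+01,  7.17750052e-02,
        5.59406646e-02, -1.04314388e-04]), 'tool_pos': array([5.24541931e+02, 9.26151582e-02, 2.02539680e+02]), 'tcp_rot': array([-3.14137010e+00,  1.55383388e-03, -1.22093158e-05]), 'contact_force': array([-0.09933204, -0.52417743, -0.35862548]), 'moment': array([-0.00194077,  0.01361754, -0.08967418]), 'grip_width': 91.51678507903837} 18.8
scene {'fx': 416.22652949976776, 'fy': 416.22652949976776, 'cx': 259.086915092843, 'cy': 187.29785783646997, 'k1': -0.05611558138880917, 'R': array([[-0.69481312,  0.71897457,  0.01761546],
       [ 0.43381639,  0.438522  , -0.78708436],
       [-0.57361841, -0.53923466, -0.61659379]]), 't': array([ 327.38450561, -231.90271501, 1606.24971918])}
side {'fx': 454.1771641248417, 'fy': 454.1771641248417, 'cx': 253.2260970972515, 'cy': 193.9486880815428, 'k1': -0.05305187602744505, 'R': array([[ 0.99430857, -0.10540175,  0.01552238],
       [-0.06452115, -0.71168046, -0.6995341 ],
       [ 0.08477909,  0.69455122, -0.71443062]]), 't': array([-591.14996765,  146.14578205, 1195.43625304])}
wrist {'fx': 264.76496220347514, 'fy': 264.76496220347514, 'cx': 254.95046046809836, 'cy': 191.5663898302103, 'k1': -0.03734810533940545, 'T_tool_cam': array([[ 9.99999516e-01,  9.11051323e-04, -3.72774172e-04,
         1.24051601e-01],
       [-7.79449360e-04,  9.64139833e-01,  2.65393623e-01,
        -7.18472279e+01],
       [ 6.01193639e-04, -2.65393204e-01,  9.64140076e-01,
        -1.81073893e+02],
       [ 0.00000000e+00,  0.00000000e+00,  0.00000000e+00,
         1.00000000e+00]])}
```

View pics/scene0.png

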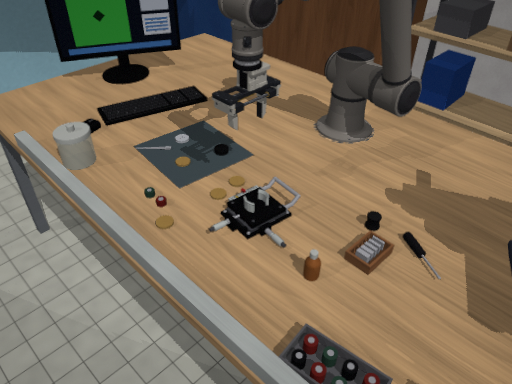

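View pics/side0.png

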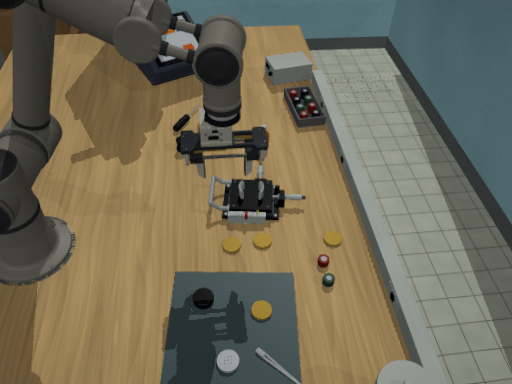

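View pics/wrist0.png

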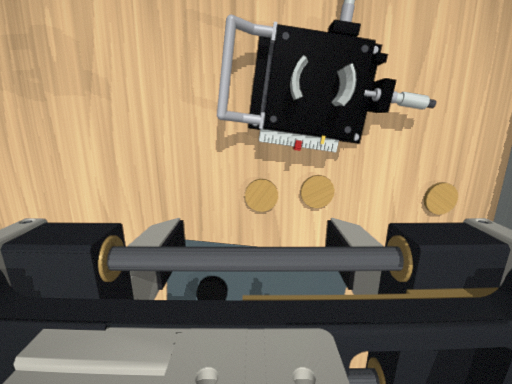

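Side picture: brass-looking discs at (231,244), (262,240), (332,238) and (261,310). The last is the only one on the mat and the farthest to the robot's right, so it is the spacer. The black riser is at (203,298), the steel disc at (228,361) and the tweezers near (278,366). The stage is at about (250,200).

```bash
cat > h.py <<'E'
import numpy as np, cv2
from plant import bot
from scipy.spatial.transform import Rotation as Rn
def ray(name,uv,obs=None):
    c=bot.camera_params(name)
    K=np.array([[c['fx'],0,c['cx']],[0,c['fy'],c['cy']],[0,0,1]])
    p=cv2.undistortPoints(np.array([[uv]],float),K,np.array([c['k1'],0,0,0]))[0,0]
    d=np.array([p[0],p[1],1.])
    if name=='wrist':
        T=c['T_tool_cam']; Rw=Rn.from_euler('xyz',obs['tcp_rot']).as_matrix()
        return Rw@T[:3,3]+obs['tool_pos'], Rw@T[:3,:3]@d
    R=np.array(c['R']);return -R.T@c['t'], R.T@d
def pix(name,uv,z,obs=None):
    o,d=ray(name,uv,obs); return o+d*(z-o[2])/d[2]
def proj(name,X,obs=None):
    c=bot.camera_params(name)
    if name=='wrist':
        T=c['T_tool_cam']; Rw=Rn.from_euler('xyz',obs['tcp_rot']).as_matrix()
        X=T[:3,:3].T@(Rw.T@(np.array(X)-obs['tool_pos'])-T[:3,3])
    else: X=np.array(c['R'])@X+c['t']
    p=X[:2]/X[2]; p=p*(1+c['k1']*(p@p)); return np.array([c['fx']*p[0]+c['cx'],c['fy']*p[1]+c['cy']])
def snap(name,fn,crop=None,s=1):
    obs=bot.get_obs(); im=bot.capture(name)[:,:,::-1]
    cv2.imwrite(f'pics/{fn}_full.png',im)
    if crop: x0,y0,x1,y1=crop; im=im[y0:y1,x0:x1]
    cv2.imwrite(f'pics/{fn}.png',cv2.resize(im,None,fx=s,fy=s,interpolation=cv2.INTER_CUBIC)); return obs
E
python3 - <<'E'
from h import *
im=cv2.imread('pics/side0.png'); c=im[265:384,150:310]; cv2.imwrite('pics/s1.png',cv2.resize(c,None,fx=5,fy=5,interpolation=cv2.INTER_CUBIC))
im=cv2.imread('pics/wrist0.png'); c=im[0:215,200:460]; cv2.imwrite('pics/w1.png',cv2.resize(c,None,fx=3,fy=2.75,interpolation=cv2.INTER_CUBIC))
E
```

```text
(no output)
```

View pics/s1.png

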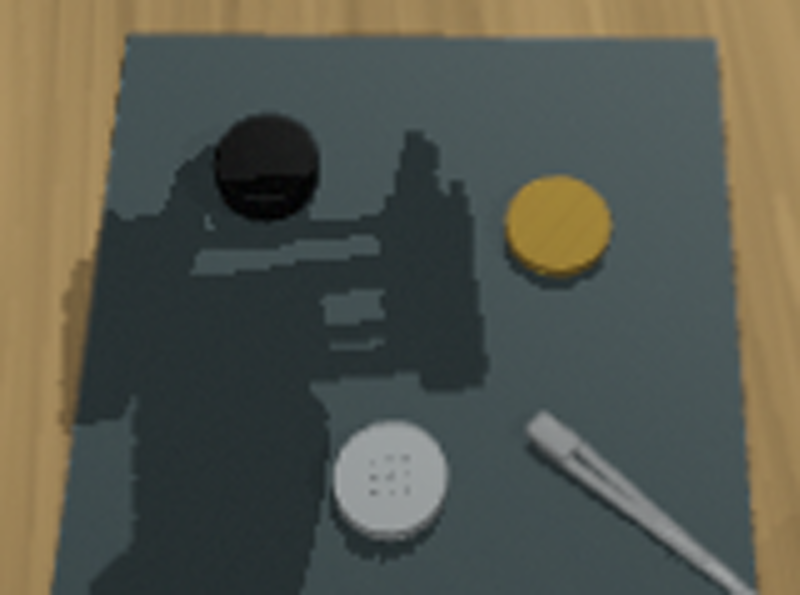

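View pics/w1.png

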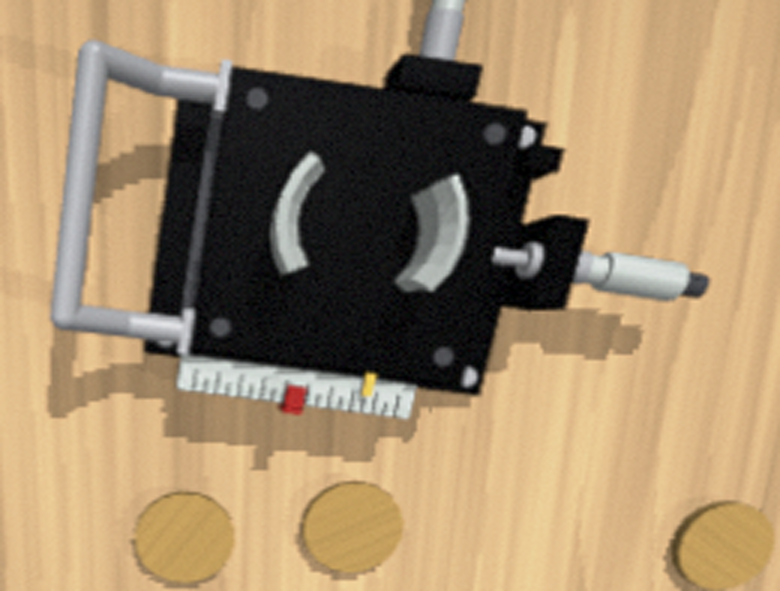

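Run:
```python
from h import *
np.set_printoptions(precision=1,suppress=True)
obs=bot.get_obs()
S=lambda x,y:(150+x/5,265+y/5)
print('riser',pix('side',S(267,158),21)); print('spacer',pix('side',S(558,221),11)); print('disc',pix('side',S(391,475),13))
print('tweez',pix('side',S(540,430),6))
for a,b in [((125,35),0),((715,38),0)]: print('matcorner',pix('side',S(*a),3))
W=lambda x,y:(200+x/3,y/2.75)
w=lambda x,y,z:pix('wrist',W(x,y),z,obs)
# arcs rim centre
print('plate screws', [w(*p,38) for p in [(257,98),(494,132),(443,356),(220,327)]], np.mean([w(*p,38) for p in [(257,98),(494,132),(443,356),(220,327)]],0))
h1,h2=w(93,47,50),w(66,320,50); print('bar ends',h1,h2,(h1+h2)/2)
print('clip',w(293,400,40),'pointer',w(369,384,34.5))
d=h1-h2; print('yaw from bar',np.degrees(np.arctan2(d[1],d[0]))-90)
d=w(494,132,38)-w(257,98,38); print(np.degrees(np.arctan2(d[1],d[0])))
for p in [(185,537),(352,527),(722,545)]: print('lookalike',w(*p,8))
```

```text
riser [ 453.4 -200.4   21. ]
spacer [ 588.7 -241.6   11. ]
disc [ 501.6 -359.5   13. ]
tweez [ 568.8 -342.     6. ]
matcorner [ 383.1 -110.6    3. ]
matcorner [ 681.4 -140.6    3. ]
plate screws [array([560.6, 167.6,  38. ]), array([655.7, 155.1,  38. ]), array([643.1,  59.4,  38. ]), array([547.6,  72. ,  38. ])] [601.7 113.5  38. ]
bar ends [497.5 183.3  50. ] [484.3  75.   50. ] [490.9 129.1  50. ]
clip [579.5  39.   40. ] pointer [613.1  46.1  34.5]
yaw from bar -6.900695628955134
-7.4542932104154005
lookalike [534.4 -37.1   8. ]
lookalike [616.5 -31.5   8. ]
lookalike [804.8 -41.5   8. ]
```

Chosen: riser at about (453,-200), spacer (589,-242) on the mat, test disc (502,-360). The nest is at about (602,113) and the stage yaw is about -7.4°. I'll hover over the riser while turning the jaws towards the stage's y axis.

```bash
python3 -m inch '[[[-0.1,0.25,0.05,0,0,-0.2,-1],[-0.2,0.5,0.12,0,0,-0.4,-1],[-0.3,0.8,0.2,0,0,-0.6,-1],[-0.36,1,0.25,0,0,-0.8,-1],[-0.36,1,0.25,0,0,-1,-1],[-0.36,1,0.25,0,0,-1,-1],[-0.36,1,0.25,0,0,-1,-1],[-0.36,1,0.25,0,0,-1,-1],[-0.36,1,0.25,0,0,-1,-1],[-0.36,1,0.25,0,0,-1,-1]]]'
python3 -m inch '[[[0,0,0,0,0,-0.22,-1],[0,0,0.05,0,0,-0.44,-1],[0,0,0.1,0,0,-0.66,-1],[0,0,0.15,0,0,-0.835,-1],[0,0,0.15,0,0,-0.835,-1],[0,0,0.15,0,0,-0.835,-1],[0,0,0.15,0,0,-0.835,-1],[0,0,0.15,0,0,-0.835,-1],[0,0,0.15,0,0,-0.835,-1],[0,0,0.15,0,0,-0.835,-1]]]'
python3 - <<'E'
from h import *
o=snap('wrist','w2'); print(o['tool_pos'],o['tcp_rot'],o['contact_force'],o['time'])
E
```

```text
time: 1.4
tool_pos: [453.1, -199.7, 153.3]
tcp_rot: [3.141, -0.0, 0.785]
contact_force: [0.5, 0.1, 0.8]
grip_width: 91.8
time: 2.65
tool_pos: [453.0, -200.0, 123.3]
tcp_rot: [3.141, 0.0, 1.441]
contact_force: [-1.1, -0.6, -0.7]
grip_width: 92.1
[ 453.03418484 -199.99420147  123.28702353] [3.14142604e+00 5.09463837e-05 1.44099586e+00] [-1.10894437 -0.57990499 -0.67880852] 2.65
```

View pics/w2.png

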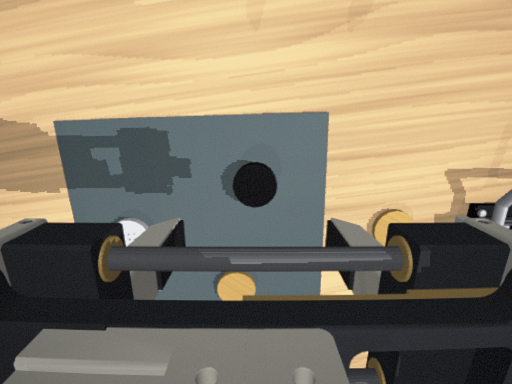

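```bash
cat >> h.py <<'E'
def fitdisc(name,mask,z,r,obs,x0):
    cnt,_=cv2.findContours(mask.astype(np.uint8),cv2.RETR_EXTERNAL,cv2.CHAIN_APPROX_NONE)
    c=max(cnt,key=cv2.contourArea)[:,0].astype(float)
    P=np.array([pix(name,p,z,obs)[:2] for p in c])
    (cx,cy),rr=cv2.minEnclosingCircle(P.astype(np.float32)); return cx,cy,rr,P
E
python3 - <<'E'
from h import *
o=bot.get_obs(); im=cv2.imread('pics/w2.png'); cr=im[150:225,215:300]
cv2.imwrite('pics/w2c.png',cv2.resize(cr,None,fx=8,fy=8,interpolation=cv2.INTER_NEAREST))
m=np.zeros(im.shape[:2]); m[150:225,215:300]=(im[150:225,215:300].max(2)<32)
cx,cy,rr,P=fitdisc('wrist',m,21,25,o,None); print(cx,cy,rr,P.min(0),P.max(0),(P.min(0)+P.max(0))/2)
E
```

```text
451.7769470214844 -199.73846435546875 24.8189697265625 [ 427.11723699 -223.50499701] [ 476.25150978 -177.02384281] [ 451.68437339 -200.26441991]
```

View pics/w2c.png

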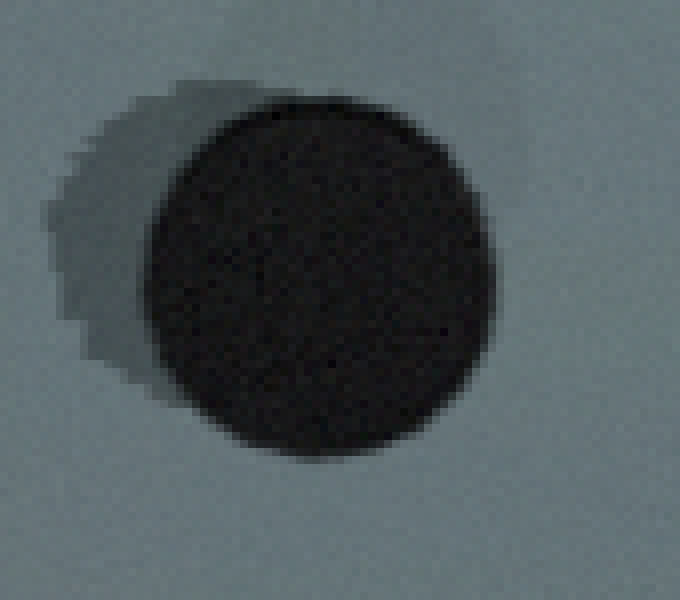

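```bash
python3 -m inch '[[[0,0,0.2,0,0,0,-1],[0,0,0.4,0,0,0,-1],[0,0,0.5,0,0,0,-1],[0,0,0.55,0,0,0,-1],[0,0,0.576,0,0,0,-1],[0,0,0.576,0,0,0,-1],[0,0,0.576,0,0,0,1],[0,0,0.576,0,0,0,1],[0,0,0.576,0,0,0,1],[0,0,0.576,0,0,0,1]]]'
python3 -m inch '[[[0,0,0,0,0,0,1],[0,0,0,0,0,0,1],[0,0,0,0,0,0,1],[0,0,0,0,0,0,1],[0,0,-0.05,0,0,0,1],[0,0,-0.2,0,0,0,1],[0,0,-0.4,0,0,0,1],[0,0,-0.5,0,0,0,1],[0,0,-0.6,0,0,0,1],[0,0,-0.6,0,0,0,1]]]'
python3 - <<'E'
from h import *
o=snap('wrist','w3'); print(o['tool_pos'],o['tcp_rot'],o['contact_force'],o['time'])
E
```

```text
time: 3.95
tool_pos: [453.1, -200.0, 8.2]
tcp_rot: [3.141, 0.0, 1.441]
contact_force: [0.3, 1.3, -0.5]
grip_width: 56.5
time: 5.2
tool_pos: [453.9, -200.5, 129.8]
tcp_rot: [3.138, 0.002, 1.441]
contact_force: [-0.6, -0.2, -0.6]
grip_width: 0.6
[ 453.90881141 -200.51990887  129.82671796] [3.13792866e+00 1.69099408e-03 1.44126493e+00] [-0.59470088 -0.15043668 -0.55608805] 5.2
```

View pics/w3.png

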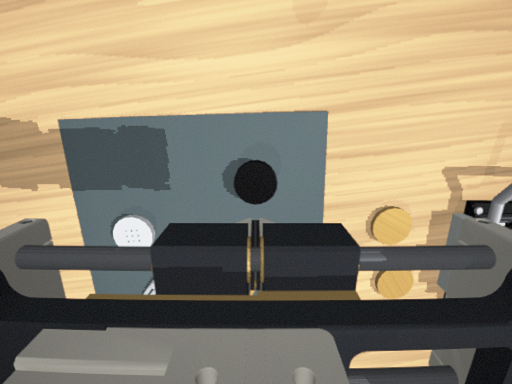

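Run:
```python
from h import *
o=bot.get_obs(); im=cv2.imread('pics/w3.png')
m=np.zeros(im.shape[:2]); m[150:225,215:300]=(im[150:225,215:300].max(2)<32)
cx,cy,rr,P=fitdisc('wrist',m,21,25,o,None); print(cx,cy,rr,P.min(0),P.max(0),(P.min(0)+P.max(0))/2)
s=snap('side','s3',(150,250,310,384),5)
```

```text
450.59027099609375 -199.51451110839844 24.666601181030273 [ 426.1266488  -222.43596249] [ 475.25013198 -176.71266011] [ 450.68839039 -199.5743113 ]
```

View pics/s3.png

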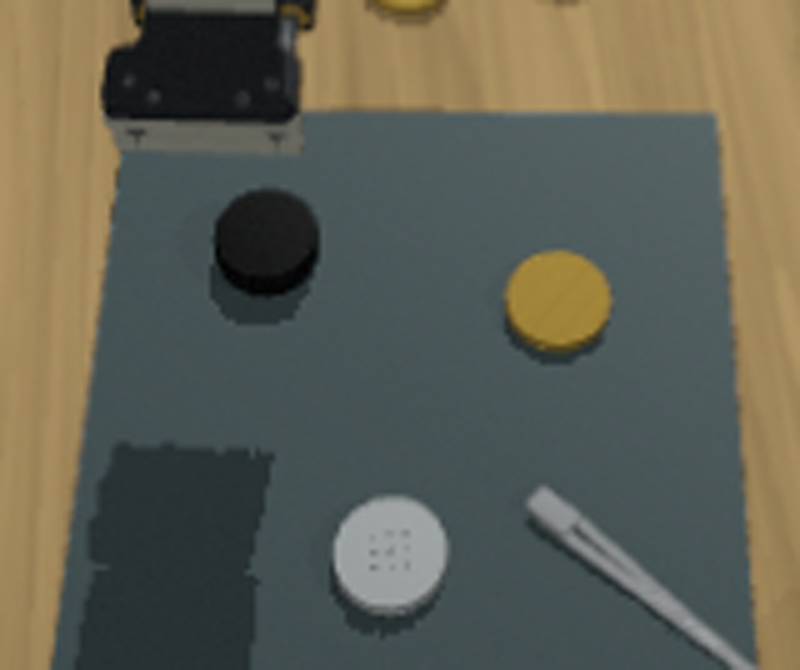

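Run:
```python
from h import *
o=snap('scene','c3',(180,80,290,180),7)
im=cv2.imread('pics/scene0.png')[70:140,205:290]; cv2.imwrite('pics/c0.png',cv2.resize(im,None,fx=8,fy=8,interpolation=cv2.INTER_CUBIC))
im=cv2.imread('pics/side0.png')[110:190,165:285]; cv2.imwrite('pics/s0.png',cv2.resize(im,None,fx=6,fy=6,interpolation=cv2.INTER_CUBIC))
```

```text
(no output)
```

View pics/c3.png

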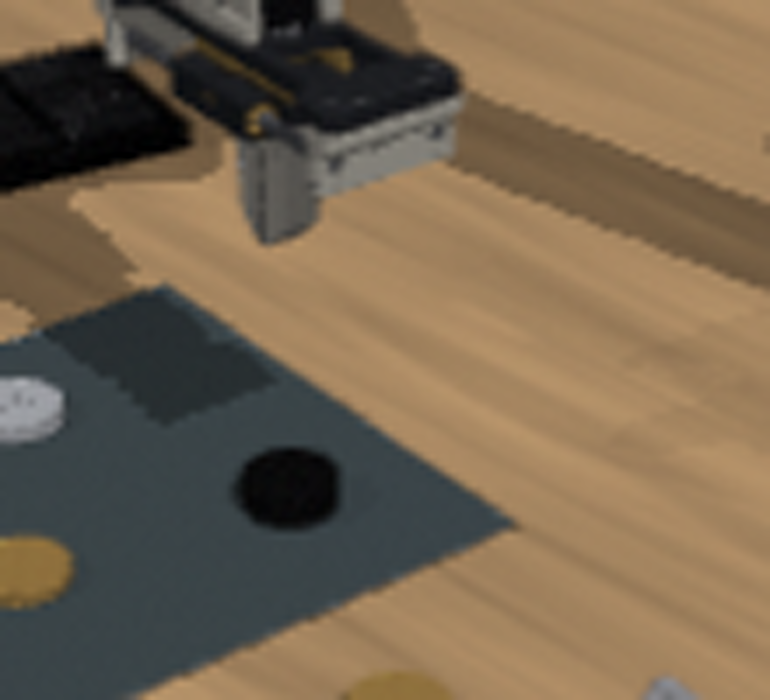

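View pics/c0.png

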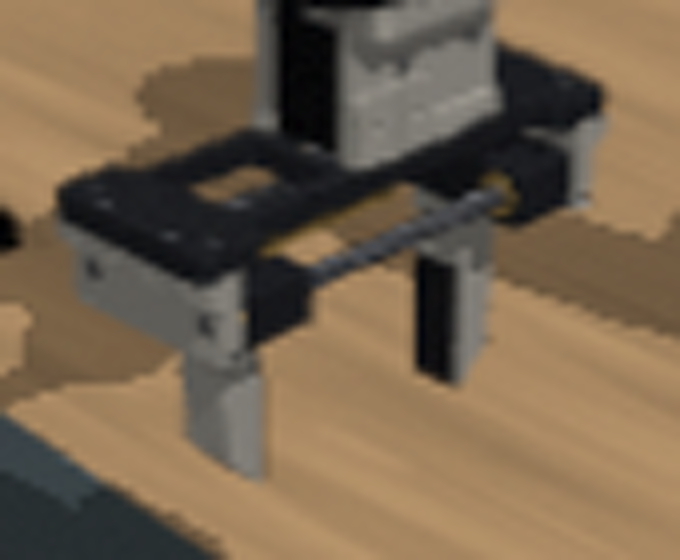

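View pics/s0.png

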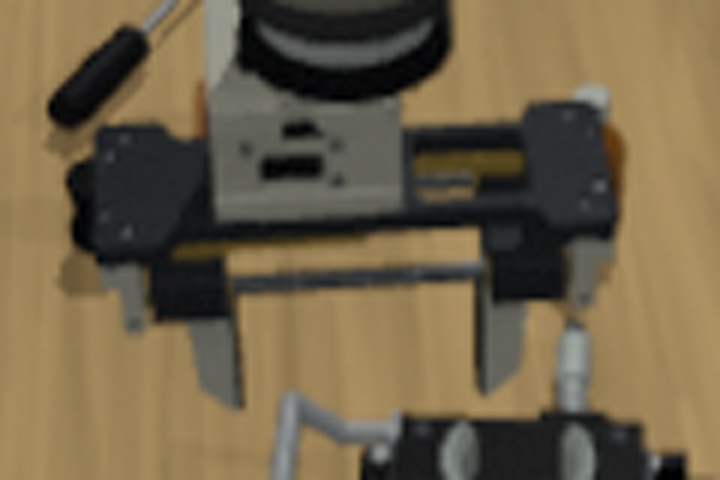

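The wrist picture shows the riser unmoved at (255,181) with the fingers shut at 0.6 mm: the grasp slipped off. I'll try again lower and let the grip settle before lifting.

```bash
python3 -m inch '[[[0,0,0,0,0,0,-1],[0,0,0,0,0,0,-1],[0,0,0,0,0,0,-1],[0,0,0,0,0,0,-1],[0,0,0.2,0,0,0,-1],[0,-0.004,0.35,0,0,0,-1],[0,-0.004,0.5,0,0,0,-1],[0,-0.004,0.58,0,0,0,-1],[0,-0.004,0.613,0,0,0,-1],[0,-0.004,0.613,0,0,0,-1]]]'
python3 -m inch '[[[0,0,0,0,0,0,1],[0,0,0,0,0,0,1],[0,0,0,0,0,0,1],[0,0,0,0,0,0,1],[0,0,0,0,0,0,1],[0,0,0,0,0,0,1],[0,0,0,0,0,0,1],[0,0,0,0,0,0,1],[0,0,0,0,0,0,1],[0,0,0,0,0,0,1]]]'
python3 - <<'E'
from h import *
o=snap('wrist','w4'); print(o['tool_pos'],o['tcp_rot'],o['contact_force'],o['grip_width'],o['time'])
E
```

```text
time: 6.6
tool_pos: [452.3, -199.9, 5.4]
tcp_rot: [-3.141, -0.0, 1.441]
contact_force: [0.2, 0.6, -0.9]
grip_width: 90.9
time: 7.85
tool_pos: [452.2, -199.9, 5.4]
tcp_rot: [3.142, -0.0, 1.441]
contact_force: [-0.9, -0.0, -0.7]
grip_width: 0.7
[ 452.22264601 -199.86877415    5.41645879] [ 3.14156345e+00 -1.56420110e-05  1.44119863e+00] [-0.89632207 -0.02409929 -0.66613659] 0.6606393758598685 7.85
```

View pics/w4.png

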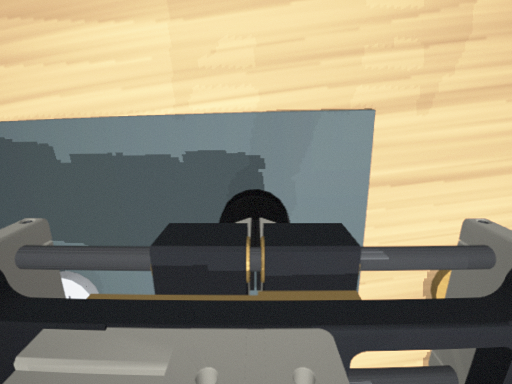

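Run:
```python
from h import *
o=snap('side','s4',(130,200,310,350),4)
im=cv2.imread('pics/w4.png')
for z,c in [(21,(0,0,255)),(3,(0,255,0))]:
  for a in np.linspace(0,6.28,60):
    p=proj('wrist',[452.5+25*np.cos(a),-200+25*np.sin(a),z],o); cv2.circle(im,(int(round(p[0])),int(round(p[1]))),0,c,-1)
p=proj('wrist',o['tool_pos'],o);print(p)
cv2.circle(im,tuple(int(round(v)) for v in p),2,(255,0,255),-1)
cv2.imwrite('pics/w4o.png',cv2.resize(im[150:300,150:360],None,fx=3.8,fy=3.8))
```

```text
[254.41275333 220.1329662 ]
```

View pics/s4.png

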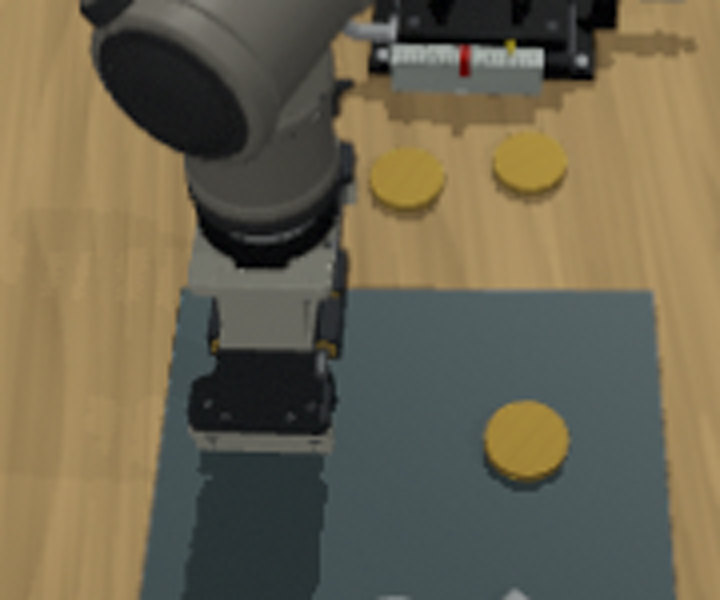

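View pics/w4o.png

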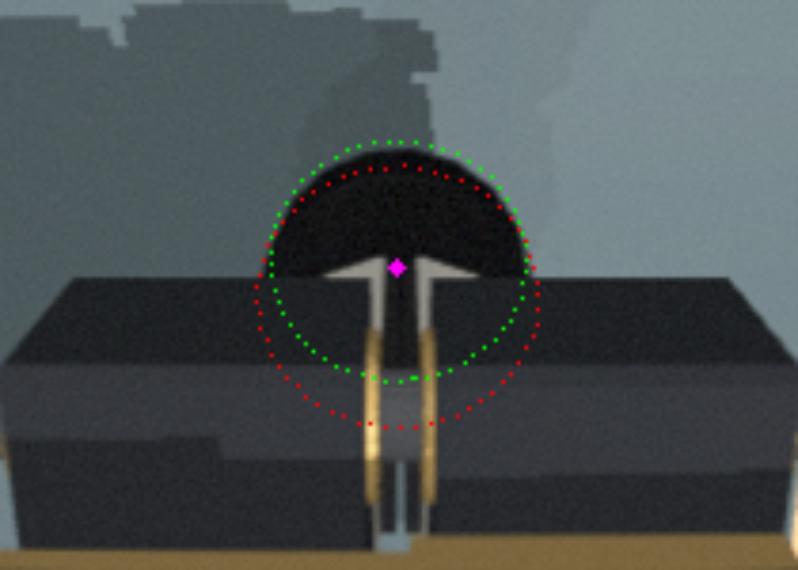

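Run:
```python
from h import *
np.set_printoptions(precision=1,suppress=True)
o0=dict(tool_pos=np.array([453.03,-200,123.29]),tcp_rot=np.array([3.14142,0,1.441]))
a=pix('wrist',(56,121),3,o0);b=pix('wrist',(328,112),3,o0);print(a,b,np.linalg.norm(a-b))
S=lambda x,y:(130+x/4,200+y/4)
print('side lookalikes',pix('side',S(408,177),8),pix('side',S(530,160),8))
c=[pix('side',(150+x/5,250+y/5),3) for x,y in[(120,112),(715,114)]];print(c,np.linalg.norm(c[0]-c[1]))
print('tcp in side at start',proj('side',np.array([525,0,203.])),proj('scene',np.array([525,0,203.])))
for n in(-46,46): print(proj('side',np.array([525+n,0,203.])),proj('scene',np.array([525+n,0,203.])))
```

```text
[ 354.  -412.2    3. ] [ 385.1 -109.8    3. ] 304.01193515617877
side lookalikes [533.5 -39.    8. ] [616.1 -32.2   8. ]
[array([ 380.6, -111.6,    3. ]), array([ 681.3, -141.2,    3. ])] 302.1256046006329
tcp in side at start [225.9 181.6] [247.2 129.5]
[206.7 182.8] [258.4 123.9]
[244.9 180.4] [235.4 135.4]
```

The pictures agree (the fingertip lines up with tool z ≈ -19 in the side, scene and wrist views) that the real tips sit about 19 mm short of the reported TCP. The fingers therefore closed above the riser without touching it. I'll open, go lower to reported z ≈ -8 (tips near 11), close, and check the width.

```bash
python3 -m inch '[[[0,0,0,0,0,0,-1],[0,0,0,0,0,0,-1],[0,0,0,0,0,0,-1],[0,0,0,0,0,0,-1],[0,0,0,0,0,0,-1],[0,0,0,0,0,0,-1],[0,0,0.02,0,0,0,-1],[0,0,0.04,0,0,0,-1],[0,0,0.055,0,0,0,-1],[0,0,0.067,0,0,0,-1]]]'
python3 -m inch '[[[0,0,0,0,0,0,1],[0,0,0,0,0,0,1],[0,0,0,0,0,0,1],[0,0,0,0,0,0,1],[0,0,0,0,0,0,1],[0,0,0,0,0,0,1],[0,0,0,0,0,0,1],[0,0,0,0,0,0,1],[0,0,0,0,0,0,1],[0,0,0,0,0,0,1]]]'
python3 - <<'E'
from h import *
o=snap('wrist','w5',(150,150,360,300),3.8); print(o['tool_pos'],o['tcp_rot'],o['contact_force'],o['grip_width'],o['time'])
E
```

```text
time: 9.2
tool_pos: [452.2, -199.8, -8.3]
tcp_rot: [-3.141, -0.0, 1.441]
contact_force: [0.4, 0.1, 0.2]
grip_width: 90.7
time: 10.45
tool_pos: [452.3, -199.9, -7.9]
tcp_rot: [3.141, 0.0, 1.441]
contact_force: [0.1, 0.6, 2.0]
grip_width: 48.7
[ 452.26037344 -199.8941394    -7.91700034] [3.14144411e+00 2.63350566e-05 1.44118882e+00] [0.05920021 0.64098112 2.00440517] 48.65896043577034 10.45
```

View pics/w5.png

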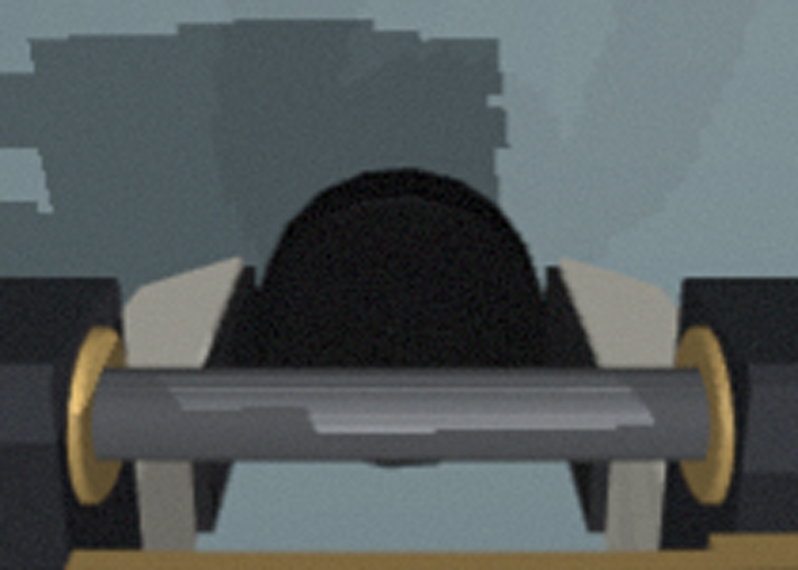

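```bash
python3 -m inch '[[[0,0,-0.05,0,0,0,1],[0,0,-0.15,0,0,0,1],[0,0,-0.3,0,0,0,1],[0.05,0,-0.45,0,0,0,1],[0.15,0.05,-0.6,0,0,0,1],[0.3,0.1,-0.65,0,0,0,1],[0.48,0.16,-0.65,0,0,0,1],[0.66,0.22,-0.65,0,0,0,1],[0.84,0.28,-0.65,0,0,0,1],[1,0.33,-0.65,0,0,0,1]]]'
python3 - <<'E'
from h import *
o=bot.get_obs(); print(o['grip_width'],o['contact_force'])
d=np.array([601.7,113.5])-o['tool_pos'][:2]; y=o['tcp_rot'][2]
print(o['tool_pos'],d@[np.cos(y),np.sin(y)]/200,d@[np.sin(y),-np.cos(y)]/200)
E
```

```text
time: 11.75
tool_pos: [543.9, -8.8, 122.5]
tcp_rot: [3.141, 0.0, 1.442]
contact_force: [0.4, 0.4, -1.1]
grip_width: 48.4
48.403630890990854 [ 0.38363121  0.37095556 -1.07766596]
[543.85380253  -8.78531965 122.52725473] 0.6435995545286449 0.20803043639119834
```

```bash
python3 -m inch '[[[0.1,0.03,0,0,0,0,1],[0.22,0.07,0,0,0,0,1],[0.34,0.11,0,0,0,0,1],[0.46,0.15,0,0,0,0,1],[0.56,0.18,0,0,0,0,1],[0.62,0.2,0,0,0,0,1],[0.64,0.208,0,0,0,0,1],[0.64,0.208,0,0,0,0,1],[0.64,0.208,0,0,0,0,1],[0.64,0.208,0,0,0,0,1]]]'
python3 - <<'E'
from h import *
o=snap('wrist','w6',(130,80,380,260),3.2); print(o['tool_pos'],o['tcp_rot'],o['contact_force'],o['grip_width'],o['time'])
o=snap('side','s6',(190,120,320,230),6);o=snap('scene','c6',(190,130,310,260),5)
E
```

```text
time: 13.0
tool_pos: [601.2, 110.9, 122.1]
tcp_rot: [3.142, 0.0, 1.441]
contact_force: [-0.4, 0.6, -0.7]
grip_width: 48.6
[601.21600929 110.94551142 122.11171817] [3.14155492e+00 7.62844430e-05 1.44053731e+00] [-0.37132249  0.61840375 -0.66411864] 48.61174337339542 13.0
```

View pics/w6.png

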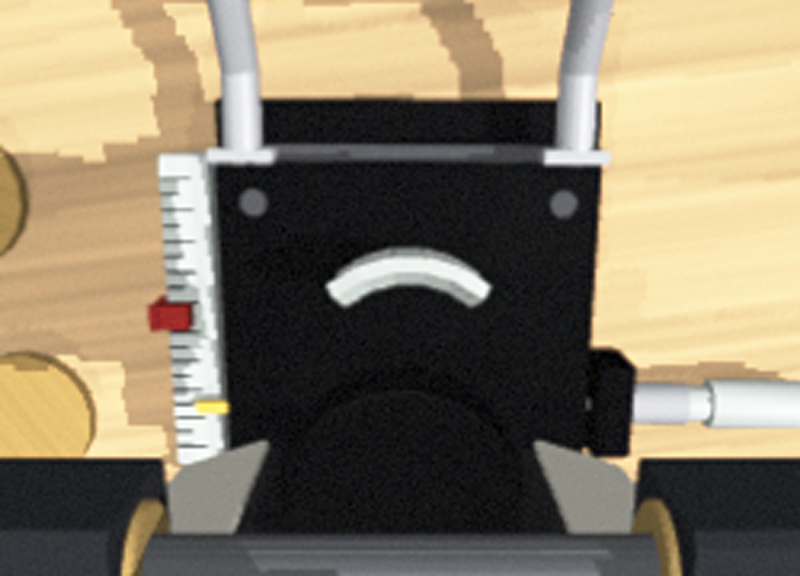

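View pics/s6.png

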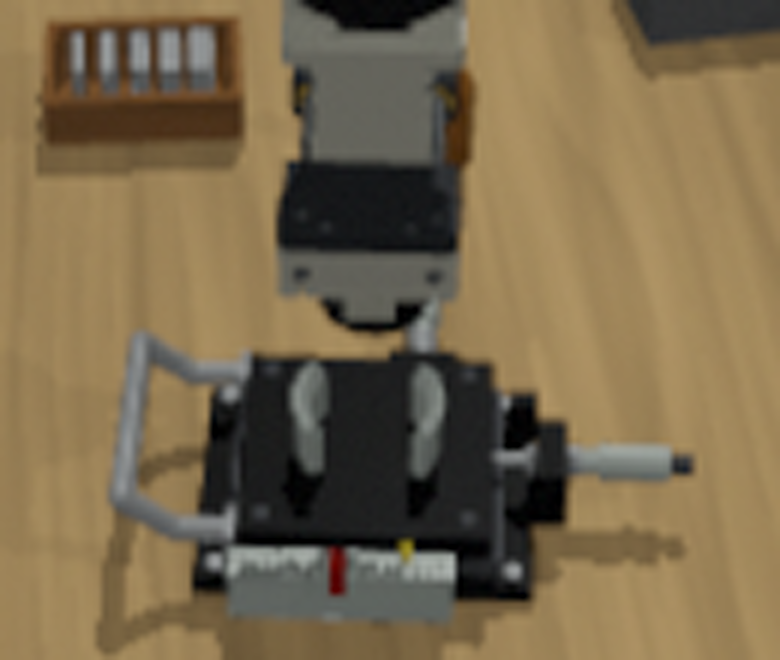

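View pics/c6.png

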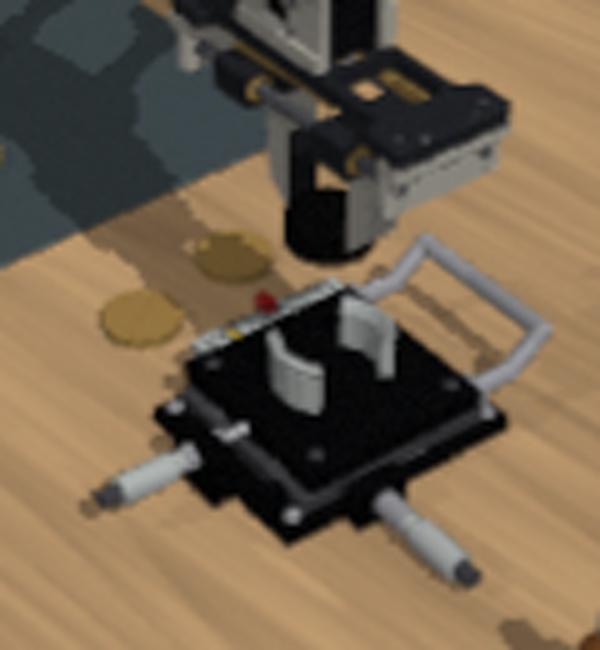

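Run:
```python
from h import *
np.set_printoptions(precision=1,suppress=True)
o=bot.get_obs(); print(o['tool_pos'])
S=lambda x,y:(190+x/6,120+y/6); W=lambda x,y:(130+x/3.2,80+y/3.2)
sc=np.array([pix('side',S(*p),38) for p in [(270,370),(468,377),(468,518),(260,512)]]);print(sc,sc.mean(0))
sw=np.array([pix('wrist',W(*p),38,o) for p in [(564,203),(253,202)]]);print('wrist screws',sw, np.linalg.norm(sw[0]-sw[1]))
d=sw[0]-sw[1]; print(np.degrees(np.arctan2(d[1],d[0]))-90)
a=np.array([pix('wrist',W(*p),71,o) for p in [(328,284),(490,285),(408,248)]]); print('arc rim',a)
yaw=np.radians(-7.4); ex=np.array([np.cos(yaw),np.sin(yaw)]); print('centre from arc outer rim', a[2][:2]+35.5*ex)
print('nest via side arcs top', pix('side',S(311,362),71),pix('side',S(427,364),71))
for nm,p in [('clip',(338,565)),('ptr',(406,549))]: print(nm,pix('side',S(*p),38 if nm=='clip' else 34.5))
print('wrist clip top, ptr', pix('wrist',W(170,314),38,o),pix('wrist',W(212,407),34.5,o))
```

```text
[601.3 111.2 122.1]
[[558.  168.   38. ]
 [653.9 154.5  38. ]
 [641.8  61.3  38. ]
 [546.   73.9  38. ]] [599.9 114.4  38. ]
wrist screws [[560.3 168.3  38. ]
 [547.6  72.8  38. ]] 96.38297007344211
-7.582022076015036
arc rim [[570.4  95.5  71. ]
 [576.5 140.1  71. ]
 [563.3 118.8  71. ]]
centre from arc outer rim [598.5 114.3]
nest via side arcs top [575.5 137.7  71. ] [630.  131.4  71. ]
clip [579.   37.7  38. ]
ptr [611.4  47.8  34.5]
wrist clip top, ptr [579.2  40.2  38. ] [613.   46.7  34.5]
```

```bash
python3 -m inch '[[[0.0145,-0.006,0,0,0,0,1],[0.0145,-0.006,0.08,0,0,0,1],[0.0145,-0.006,0.16,0,0,0,1],[0.0145,-0.006,0.22,0,0,0,1],[0.0145,-0.006,0.28,0,0,0,1],[0.0145,-0.006,0.33,0,0,0,1],[0.0145,-0.006,0.37,0,0,0,1],[0.0145,-0.006,0.4,0,0,0,1],[0.0145,-0.006,0.425,0,0,0,1],[0.0145,-0.006,0.425,0,0,0,1]]]'
python3 - <<'E'
from h import *
o=snap('side','s7',(190,120,320,230),6); print(o['tool_pos'],o['contact_force'],o['moment'])
o=snap('wrist','w7',(130,80,380,260),3.2);
E
```

```text
time: 14.4
tool_pos: [600.4, 114.5, 36.8]
tcp_rot: [-3.141, 0.0, 1.441]
contact_force: [-0.6, 0.6, -1.6]
grip_width: 48.6
[600.35976167 114.5014555   36.78304645] [-0.57211027  0.62263324 -1.61373607] [ 0.10665244 -0.02879022 -0.01501948]
```

View pics/s7.png

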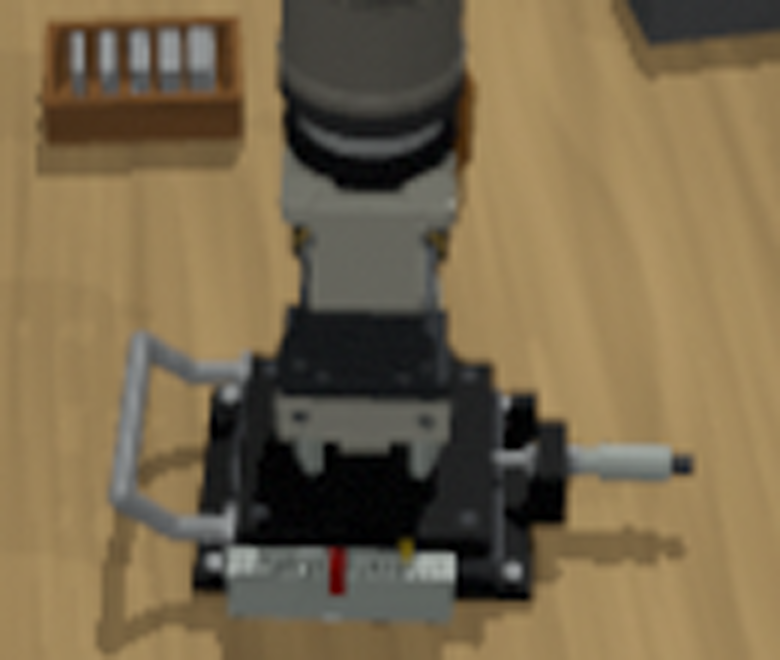

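View pics/w7.png

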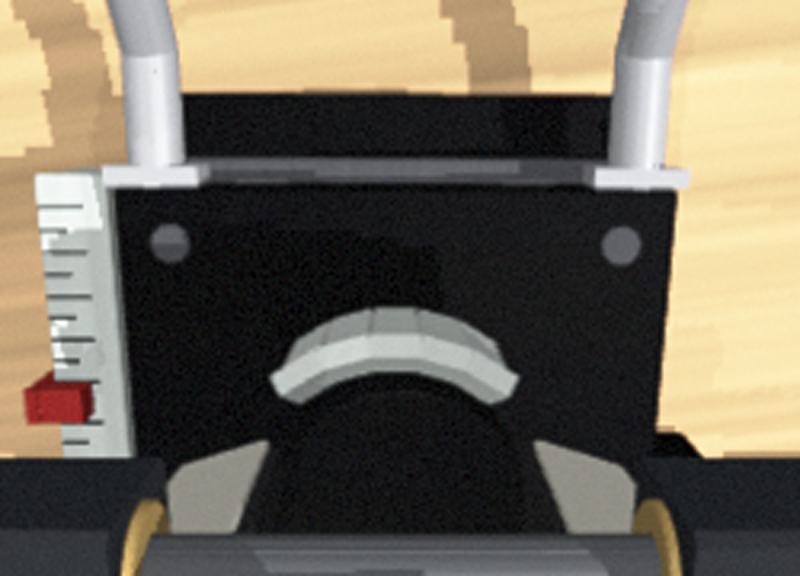

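```bash
python3 -m inch '[[[0,0,0.012,0,0,0,1],[0,0,0.022,0,0,0,1],[0,0,0.03,0,0,0,1],[0,0,0.035,0,0,0,1],[0,0,0.038,0,0,0,1],[0,0,0.041,0,0,0,1],[0,0,0.044,0,0,0,1],[0,0,0.047,0,0,0,1],[0,0,0.049,0,0,0,1],[0,0,0.049,0,0,0,1]]]'
```

```text
time: 15.75
tool_pos: [600.5, 114.5, 27.2]
tcp_rot: [3.142, 0.0, 1.441]
contact_force: [-0.4, 0.4, -0.5]
grip_width: 48.5
```

```bash
python3 -m inch '[[[0,0,0.002,0,0,0,1],[0,0,0.004,0,0,0,1],[0,0,0.006,0,0,0,1],[0,0,0.008,0,0,0,1],[0,0,0.008,0,0,0,1],[0,0,0.008,0,0,0,1],[0,0,0.008,0,0,0,1],[0,0,0.008,0,0,0,1],[0,0,0.008,0,0,0,1],[0,0,0.008,0,0,0,1]]]'
```

```text
time: 17.0
tool_pos: [600.6, 114.5, 27.0]
tcp_rot: [3.141, -0.0, 1.441]
contact_force: [-3.9, -0.2, 10.0]
grip_width: 48.6
```

```bash
python3 -m inch '[[[0,0,-0.005,0,0,0,1],[0,0,-0.005,0,0,0,1],[0,0,-0.005,0,0,0,0.3],[0,0,-0.005,0,0,0,0.3],[0,0,-0.005,0,0,0,-0.3],[0,0,-0.005,0,0,0,-0.3],[0,0,-0.05,0,0,0,-0.3],[0,0,-0.15,0,0,0,-0.3],[0,0,-0.3,0,0,0,-0.3],[0,0,-0.45,0,0,0,-0.3]]]'
python3 - <<'E'
from h import *
o=snap('wrist','w8',(130,80,380,260),3.2); print(o['tool_pos'],o['grip_width'],o['contact_force'])
E
```

```text
time: 18.25
tool_pos: [600.5, 114.5, 116.9]
tcp_rot: [3.141, -0.0, 1.441]
contact_force: [0.3, -0.2, 0.2]
grip_width: 59.5
[600.53857229 114.47147813 116.90831199] 59.53030753134035 [ 0.30211765 -0.18258481  0.2054512 ]
```

View pics/w8.png

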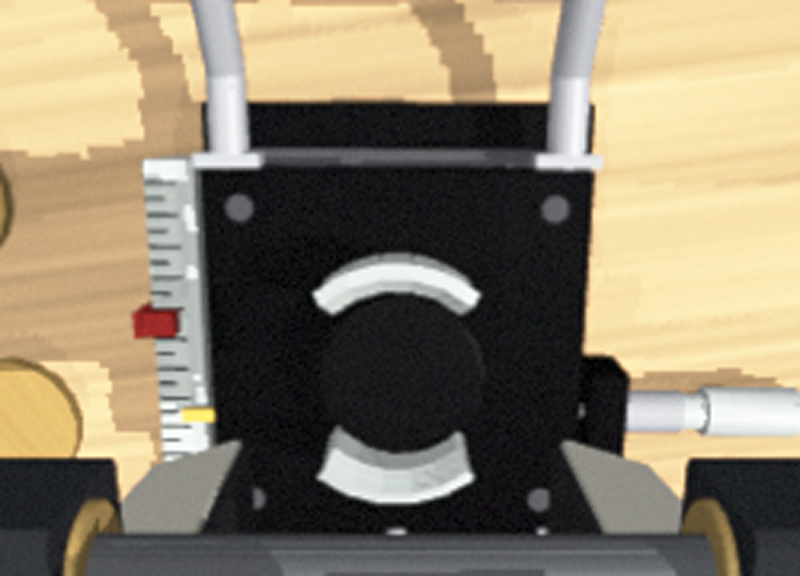

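The wrist picture shows the riser flat and centred between the arcs, at (400,372) in the crop. Next is the spacer.

```bash
python3 -m inch '[[[-0.08,0,0,0,0,0,-1],[-0.2,0.02,0,0,0,0,-1],[-0.32,0.03,0,0,0,0,-1],[-0.44,0.04,0,0,0,0,-1],[-0.56,0.05,0,0,0,0,-1],[-0.68,0.06,0,0,0,0,-1],[-0.8,0.07,0,0,0,0,-1],[-0.9,0.08,0,0,0,0,-1],[-1,0.09,0,0,0,0,-1],[-1,0.09,0,0,0,0,-1]]]'
python3 -m inch '[[[-0.15,0.02,0,0,0,0,-1],[-0.35,0.04,0,0,0,0,-1],[-0.55,0.06,0,0,0,0,-1],[-0.7,0.08,0.05,0,0,0,-1],[-0.775,0.083,0.1,0,0,0,-1],[-0.775,0.083,0.15,0,0,0,-1],[-0.775,0.083,0.2,0,0,0,-1],[-0.775,0.083,0.2,0,0,0,-1],[-0.775,0.083,0.2,0,0,0,-1],[-0.775,0.083,0.2,0,0,0,-1]]]'
python3 - <<'E'
from h import *
o=snap('wrist','w9'); print(o['tool_pos'],o['grip_width'],o['tcp_rot'])
im=cv2.imread('pics/w9_full.png').astype(int); m=np.zeros(im.shape[:2]); R=(im[:,:,2]-im[:,:,0]>60)
m[130:245,200:310]=R[130:245,200:310]
cx,cy,rr,P=fitdisc('wrist',m,11,25,o,None); print(cx,cy,rr,P.min(0),P.max(0),(P.min(0)+P.max(0))/2)
E
```

```text
time: 19.55
tool_pos: [592.3, -87.7, 115.3]
tcp_rot: [-3.141, 0.0, 1.439]
contact_force: [0.5, 0.2, -0.3]
grip_width: 91.9
time: 20.8
tool_pos: [589.3, -241.8, 76.2]
tcp_rot: [3.141, 0.0, 1.442]
contact_force: [0.3, -0.5, -0.3]
grip_width: 91.5
[ 589.31198463 -241.78122227   76.20666153] 91.5214021955666 [3.14061097e+00 3.29210383e-04 1.44167810e+00]
588.5536499023438 -242.04396057128906 25.03948402404785 [ 563.87925324 -266.68706326] [ 613.4488044  -217.55436785] [ 588.66402882 -242.12071556]
```

View pics/w9.png

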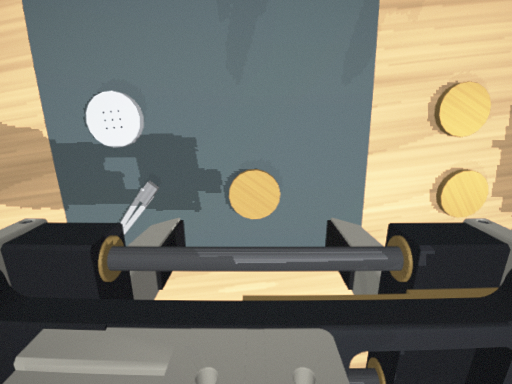

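```bash
python3 -m inch '[[[-0.002,-0.003,0.1,0,0,0,-1],[-0.002,-0.003,0.25,0,0,0,-1],[-0.002,-0.003,0.36,0,0,0,-1],[-0.002,-0.003,0.42,0,0,0,-1],[-0.002,-0.003,0.436,0,0,0,-1],[-0.002,-0.003,0.44,0,0,0,-1],[-0.002,-0.003,0.444,0,0,0,-1],[-0.002,-0.003,0.448,0,0,0,-1],[-0.002,-0.003,0.448,0,0,0,-1],[-0.002,-0.003,0.448,0,0,0,-1]]]'
python3 - <<'E'
from h import *
o=bot.get_obs();print(o['tool_pos'],o['contact_force'])
o=snap('scene','c9',(150,110,250,185),7)
E
```

```text
time: 22.1
tool_pos: [588.4, -242.3, -13.8]
tcp_rot: [3.141, 0.0, 1.441]
contact_force: [0.4, -0.0, 1.1]
grip_width: 91.9
[ 588.36748552 -242.33601098  -13.82923938] [ 0.43150576 -0.0309124   1.12675901]
```

View pics/c9.png

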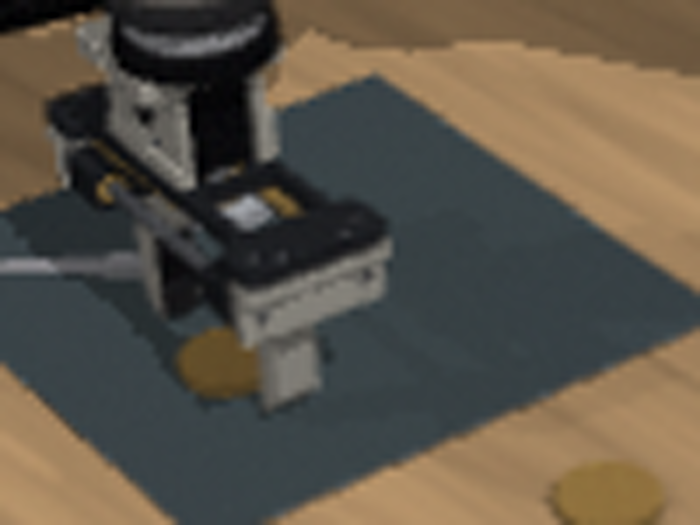

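```bash
python3 -m inch '[[[0,0,0,0,0,0,1],[0,0,0,0,0,0,1],[0,0,0,0,0,0,1],[0,0,0,0,0,0,1],[0,0,0,0,0,0,1],[0,0,0,0,0,0,1],[0,0,0,0,0,0,1],[0,0,0,0,0,0,1],[0,0,-0.03,0,0,0,1],[0,0,-0.08,0,0,0,1]]]'
python3 - <<'E'
from h import *
o=snap('side','s10',(190,230,310,330),6);print(o['grip_width'])
E
```

```text
time: 23.4
tool_pos: [588.1, -242.2, 2.3]
tcp_rot: [-3.141, -0.0, 1.441]
contact_force: [0.3, 1.3, -0.8]
grip_width: 46.9
46.87352675190716
```

View pics/s10.png

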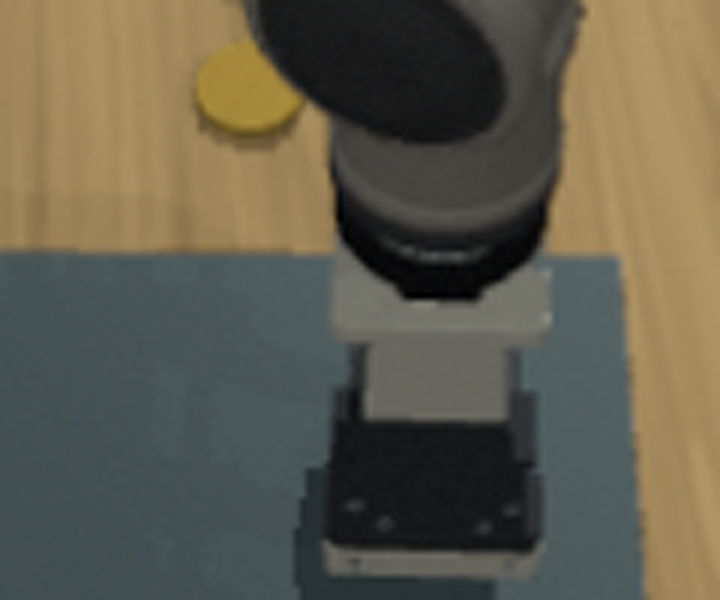

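```bash
python3 -m inch '[[[0,0,-0.1,0,0,0,1],[0,0,-0.22,0,0,0,1],[0.04,0,-0.34,0,0,0,1],[0.12,0,-0.45,0,0,0,1],[0.24,-0.02,-0.52,0,0,0,1],[0.38,-0.03,-0.54,0,0,0,1],[0.53,-0.05,-0.54,0,0,0,1],[0.68,-0.06,-0.54,0,0,0,1],[0.83,-0.08,-0.54,0,0,0,1],[0.95,-0.09,-0.54,0,0,0,1]]]'
python3 -m inch '[[[0.12,-0.01,0,0,0,0,1],[0.26,-0.03,0,0,0,0,1],[0.4,-0.04,0,0,0,0,1],[0.54,-0.05,0,0,0,0,1],[0.66,-0.06,0,0,0,0,1],[0.75,-0.07,0,0,0,0,1],[0.8,-0.08,0,0,0,0,1],[0.826,-0.08,0,0,0,0,1],[0.826,-0.08,0,0,0,0,1],[0.826,-0.08,0,0,0,0,1]]]'
python3 - <<'E'
from h import *
o=snap('wrist','w11',(130,80,380,260),3.2); print(o['tool_pos'],o['tcp_rot'],o['grip_width'],o['contact_force'])
d=np.array([600.5,114.5])-o['tool_pos'][:2]; y=o['tcp_rot'][2]
print(d@[np.cos(y),np.sin(y)]/200,d@[np.sin(y),-np.cos(y)]/200)
E
```

```text
time: 24.7
tool_pos: [594.3, -49.3, 110.1]
tcp_rot: [-3.141, -0.0, 1.442]
contact_force: [-0.4, 0.8, -1.6]
grip_width: 47.1
time: 25.95
tool_pos: [600.5, 113.6, 110.0]
tcp_rot: [3.142, 0.0, 1.44]
contact_force: [0.9, 0.7, -0.7]
grip_width: 47.0
[600.54603644 113.61370732 110.02799984] [3.14153114e+00 1.82598427e-04 1.44040202e+00] 47.04590490165802 [ 0.8509851   0.65839356 -0.72356906]
0.004363913897220158 -0.0008044296026694342
```

View pics/w11.png

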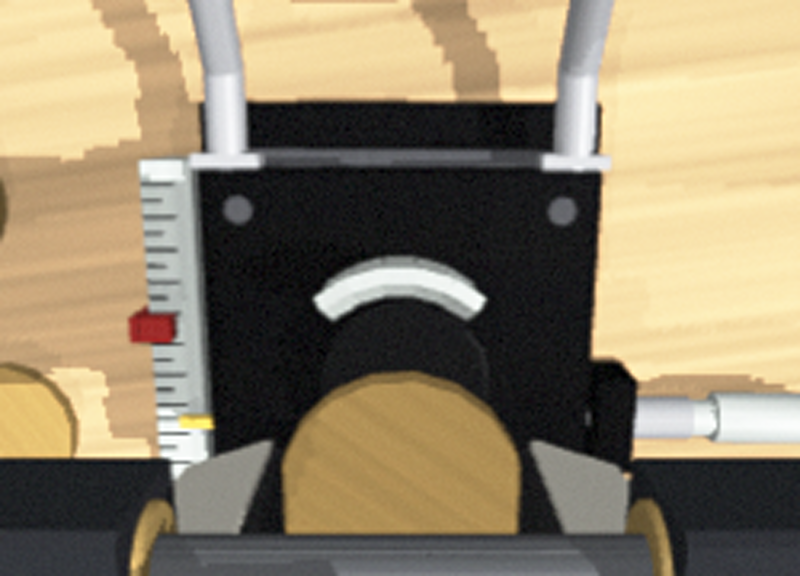

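```bash
python3 -m inch '[[[0.004,-0.001,0.06,0,0,0,1],[0.004,-0.001,0.13,0,0,0,1],[0.004,-0.001,0.2,0,0,0,1],[0.004,-0.001,0.25,0,0,0,1],[0.004,-0.001,0.29,0,0,0,1],[0.004,-0.001,0.315,0,0,0,1],[0.004,-0.001,0.33,0,0,0,1],[0.004,-0.001,0.34,0,0,0,1],[0.004,-0.001,0.346,0,0,0,1],[0.004,-0.001,0.346,0,0,0,1]]]'
python3 -m inch '[[[0,0,0.002,0,0,0,1],[0,0,0.004,0,0,0,1],[0,0,0.006,0,0,0,1],[0,0,0.008,0,0,0,1],[0,0,0.01,0,0,0,1],[0,0,0.01,0,0,0,1],[0,0,0.01,0,0,0,1],[0,0,0.01,0,0,0,1],[0,0,0.01,0,0,0,1],[0,0,0.01,0,0,0,1]]]'
```

```text
time: 27.25
tool_pos: [600.5, 115.1, 40.9]
tcp_rot: [3.141, -0.0, 1.441]
contact_force: [0.0, 0.1, -1.5]
grip_width: 47.3
time: 28.5
tool_pos: [600.4, 115.1, 39.0]
tcp_rot: [3.141, -0.0, 1.441]
contact_force: [-2.4, -0.4, 2.5]
grip_width: 46.9
```

```bash
python3 -m inch '[[[0,0,0.001,0,0,0,1],[0,0,0.001,0,0,0,1],[0,0,0.001,0,0,0,0.3],[0,0,0.001,0,0,0,0.3],[0,0,0,0,0,0,-0.3],[0,0,0,0,0,0,-0.3],[0,0,-0.05,0,0,0,-0.3],[0,0,-0.15,0,0,0,-0.3],[0,0,-0.25,0,0,0,-0.5],[0,0,-0.36,0,0,0,-1]]]'
python3 - <<'E'
from h import *
o=snap('wrist','w12',(130,80,380,260),3.2); print(o['tool_pos'],o['grip_width'],o['contact_force'])
d=np.array([501.6,-359.5])-o['tool_pos'][:2]; y=o['tcp_rot'][2]
print(d@[np.cos(y),np.sin(y)]/200,d@[np.sin(y),-np.cos(y)]/200)
E
```

```text
time: 29.75
tool_pos: [600.4, 115.1, 111.9]
tcp_rot: [3.141, -0.0, 1.441]
contact_force: [0.4, 0.3, -0.7]
grip_width: 74.4
[600.44440753 115.1362966  111.92363329] 74.39413005709801 [ 0.42945693  0.33457116 -0.74136957]
-2.417143929012371 -0.18346934408473697
```

View pics/w12.png

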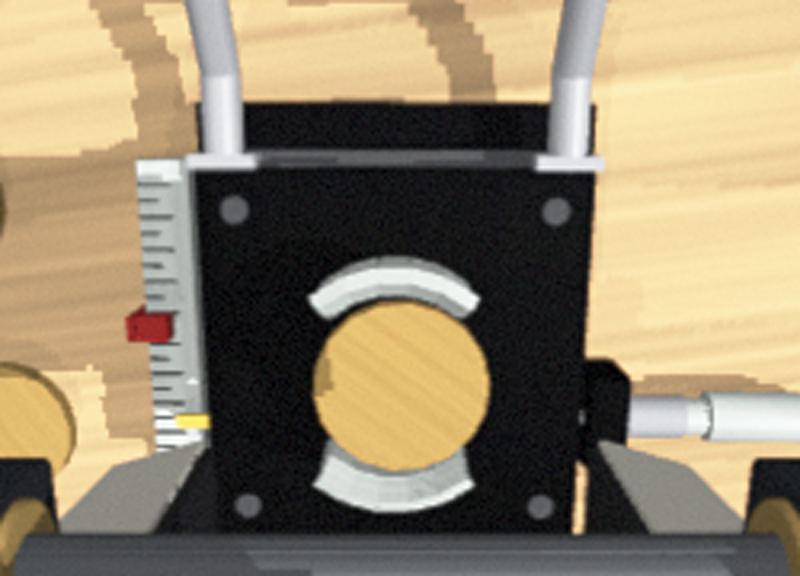

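```bash
python3 -m inch '[[[-0.05,0,-0.03,0,0,0,-1],[-0.15,-0.01,-0.03,0,0,0,-1],[-0.26,-0.02,-0.03,0,0,0,-1],[-0.37,-0.03,-0.03,0,0,0,-1],[-0.48,-0.04,-0.03,0,0,0,-1],[-0.59,-0.05,-0.03,0,0,0,-1],[-0.7,-0.06,-0.03,0,0,0,-1],[-0.8,-0.06,-0.03,0,0,0,-1],[-0.9,-0.07,-0.03,0,0,0,-1],[-1,-0.075,-0.03,0,0,0,-1]]]'
python3 -m inch '[[[-0.12,-0.01,0,0,0,0,-1],[-0.24,-0.02,0,0,0,0,-1],[-0.36,-0.03,0,0,0,0,-1],[-0.48,-0.04,0,0,0,0,-1],[-0.6,-0.05,0,0,0,0,-1],[-0.7,-0.06,0,0,0,0,-1],[-0.8,-0.06,0,0,0,0,-1],[-0.9,-0.07,0,0,0,0,-1],[-1,-0.075,0,0,0,0,-1],[-1,-0.075,0,0,0,0,-1]]]'
python3 - <<'E'
from h import *
o=bot.get_obs()
d=np.array([501.6,-359.5])-o['tool_pos'][:2]; y=o['tcp_rot'][2]
print(d@[np.cos(y),np.sin(y)]/200,d@[np.sin(y),-np.cos(y)]/200)
E
```

```text
time: 31.05
tool_pos: [559.3, -82.6, 116.8]
tcp_rot: [-3.142, -0.0, 1.441]
contact_force: [0.5, 1.1, 1.0]
grip_width: 91.5
time: 32.3
tool_pos: [518.6, -279.2, 116.7]
tcp_rot: [3.141, 0.0, 1.439]
contact_force: [-0.0, -0.2, 0.4]
grip_width: 91.5
-0.4093607456604672 -0.03171925556231645
```

```bash
python3 -m inch '[[[-0.12,-0.01,0.05,0,0,0,-1],[-0.25,-0.02,0.1,0,0,0,-1],[-0.35,-0.03,0.15,0,0,0,-1],[-0.41,-0.032,0.2,0,0,0,-1],[-0.41,-0.032,0.2,0,0,0,-1],[-0.41,-0.032,0.2,0,0,0,-1],[-0.41,-0.032,0.2,0,0,0,-1],[-0.41,-0.032,0.2,0,0,0,-1],[-0.41,-0.032,0.2,0,0,0,-1],[-0.41,-0.032,0.2,0,0,0,-1]]]'
python3 - <<'E'
from h import *
o=snap('wrist','w13'); print(o['tool_pos'],o['grip_width'],o['tcp_rot'])
im=cv2.imread('pics/w13_full.png').astype(int); m=np.zeros(im.shape[:2]); 
m[130:238,200:310]=(im.min(2)>165)[130:238,200:310]
cx,cy,rr,P=fitdisc('wrist',m,13,25,o,None); print(cx,cy,rr,P.min(0),P.max(0),(P.min(0)+P.max(0))/2)
c=(P.min(0)+P.max(0))/2
d=c-o['tool_pos'][:2]; y=o['tcp_rot'][2]
print(d@[np.cos(y),np.sin(y)]/200,d@[np.sin(y),-np.cos(y)]/200)
E
```

```text
time: 33.55
tool_pos: [502.1, -358.1, 77.0]
tcp_rot: [3.141, 0.0, 1.441]
contact_force: [0.4, -0.1, -0.3]
grip_width: 91.9
[ 502.09190035 -358.07627712   76.97465019] 91.93484035849264 [3.14133684e+00 1.35905878e-04 1.44136126e+00]
501.249267578125 -360.0047302246094 25.067852020263672 [ 476.75020275 -384.7105058 ] [ 525.85724692 -335.06414952] [ 501.30372484 -359.88732766]
-0.0094881698689885 -0.0027391147239064157
```

View pics/w13.png

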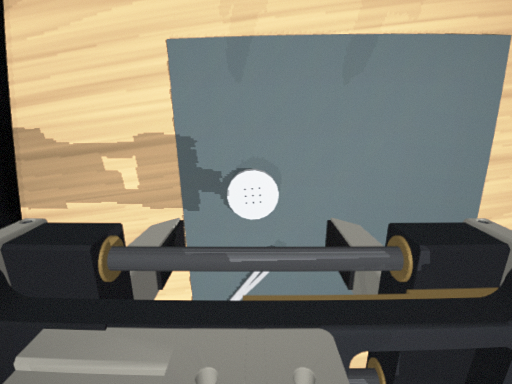

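```bash
python3 -m inch '[[[-0.0095,-0.003,0.1,0,0,0,-1],[-0.0095,-0.003,0.25,0,0,0,-1],[-0.0095,-0.003,0.36,0,0,0,-1],[-0.0095,-0.003,0.42,0,0,0,-1],[-0.0095,-0.003,0.44,0,0,0,-1],[-0.0095,-0.003,0.45,0,0,0,-1],[-0.0095,-0.003,0.45,0,0,0,-1],[-0.0095,-0.003,0.45,0,0,0,0.5],[-0.0095,-0.003,0.45,0,0,0,1],[-0.0095,-0.003,0.45,0,0,0,1]]]'
python3 -m inch '[[[0,0,0,0,0,0,1],[0,0,0,0,0,0,1],[0,0,0,0,0,0,1],[0,0,0,0,0,0,1],[0,0,0,0,0,0,1],[0,0,0,0,0,0,1],[0,0,0,0,0,0,1],[0,0,0,0,0,0,1],[0,0,-0.03,0,0,0,1],[0,0,-0.08,0,0,0,1]]]'
```

```text
time: 34.85
tool_pos: [501.2, -360.0, -13.0]
tcp_rot: [3.141, 0.0, 1.441]
contact_force: [0.1, -0.1, 0.4]
grip_width: 66.5
time: 36.1
tool_pos: [500.9, -359.6, 2.9]
tcp_rot: [-3.141, -0.001, 1.441]
contact_force: [-0.2, 0.5, -1.2]
grip_width: 48.0
```

```bash
python3 -m inch '[[[0,0,-0.1,0,0,0,1],[0,0,-0.22,0,0,0,1],[0.05,0,-0.34,0,0,0,1],[0.13,0.01,-0.45,0,0,0,1],[0.24,0.02,-0.54,0,0,0,1],[0.36,0.03,-0.6,0,0,0,1],[0.48,0.04,-0.6,0,0,0,1],[0.6,0.05,-0.6,0,0,0,1],[0.72,0.06,-0.6,0,0,0,1],[0.84,0.07,-0.6,0,0,0,1]]]'
python3 -m inch '[[[0.1,0.01,0,0,0,0,1],[0.2,0.02,0,0,0,0,1],[0.3,0.02,0,0,0,0,1],[0.4,0.03,0,0,0,0,1],[0.5,0.04,0,0,0,0,1],[0.6,0.05,0,0,0,0,1],[0.7,0.05,0,0,0,0,1],[0.8,0.06,0,0,0,0,1],[0.9,0.07,0,0,0,0,1],[1,0.075,0,0,0,0,1]]]'
python3 -m inch '[[[0.1,0.01,0,0,0,0,1],[0.2,0.02,0,0,0,0,1],[0.3,0.02,0,0,0,0,1],[0.4,0.03,0,0,0,0,1],[0.48,0.04,0,0,0,0,1],[0.54,0.04,0,0,0,0,1],[0.57,0.042,0,0,0,0,1],[0.574,0.042,0,0,0,0,1],[0.574,0.042,0,0,0,0,1],[0.574,0.042,0,0,0,0,1]]]'
python3 - <<'E'
from h import *
o=snap('wrist','w14',(130,80,380,260),3.2); print(o['tool_pos'],o['grip_width'],o['contact_force'])
d=np.array([600.5,114.5])-o['tool_pos'][:2]; y=o['tcp_rot'][2]
print(d@[np.cos(y),np.sin(y)]/200,d@[np.sin(y),-np.cos(y)]/200)
E
```

```text
time: 37.35
tool_pos: [536.7, -193.0, 122.7]
tcp_rot: [-3.141, -0.0, 1.442]
contact_force: [0.5, 0.1, -1.6]
grip_width: 48.1
time: 38.6
tool_pos: [577.8, 2.5, 122.8]
tcp_rot: [3.141, 0.0, 1.441]
contact_force: [0.0, -0.6, -2.1]
grip_width: 47.9
time: 39.85
tool_pos: [600.6, 113.4, 122.9]
tcp_rot: [3.141, 0.0, 1.441]
contact_force: [-0.6, -0.4, -0.8]
grip_width: 47.9
[600.62722397 113.43624836 122.90363634] 47.9179419735719 [-0.57609361 -0.39757689 -0.83525153]
0.005191054384143579 -0.0013216625512538927
```

View pics/w14.png

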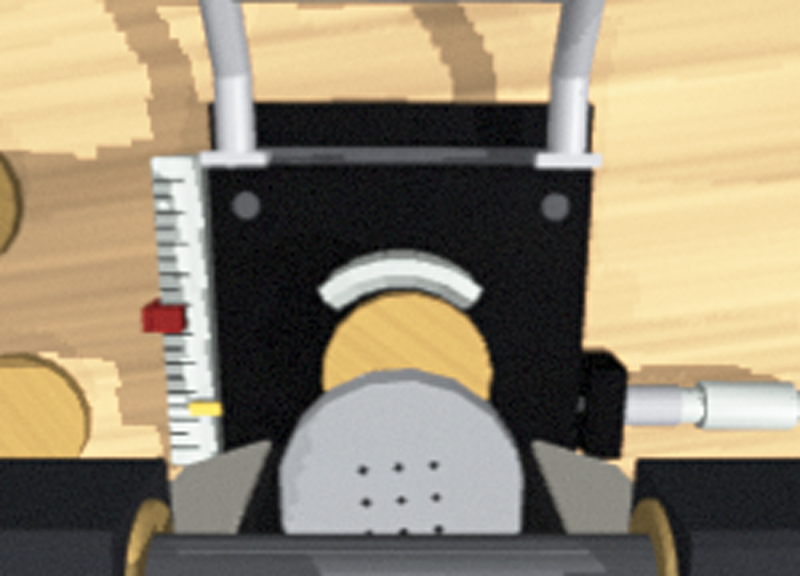

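```bash
python3 -m inch '[[[0.006,-0.001,0.06,0,0,0,1],[0.006,-0.001,0.13,0,0,0,1],[0.006,-0.001,0.2,0,0,0,1],[0.006,-0.001,0.26,0,0,0,1],[0.006,-0.001,0.31,0,0,0,1],[0.006,-0.001,0.335,0,0,0,1],[0.006,-0.001,0.35,0,0,0,1],[0.006,-0.001,0.36,0,0,0,1],[0.006,-0.001,0.367,0,0,0,1],[0.006,-0.001,0.367,0,0,0,1]]]'
python3 -m inch '[[[0,0,0.002,0,0,0,1],[0,0,0.004,0,0,0,1],[0,0,0.006,0,0,0,1],[0,0,0.008,0,0,0,1],[0,0,0.009,0,0,0,1],[0,0,0.009,0,0,0,1],[0,0,0.009,0,0,0,1],[0,0,0.009,0,0,0,1],[0,0,0.009,0,0,0,1],[0,0,0.009,0,0,0,1]]]'
```

```text
time: 41.15
tool_pos: [600.7, 115.2, 49.6]
tcp_rot: [3.141, -0.0, 1.441]
contact_force: [0.5, -0.1, -0.8]
grip_width: 48.1
time: 42.4
tool_pos: [600.6, 115.2, 47.8]
tcp_rot: [3.141, -0.0, 1.441]
contact_force: [-1.1, -0.6, 2.9]
grip_width: 47.9
```

```bash
python3 -m inch '[[[0,0,0.001,0,0,0,1],[0,0,0.001,0,0,0,1],[0,0,0.001,0,0,0,0.3],[0,0,0.001,0,0,0,0.3],[0,0,0,0,0,0,-0.3],[0,0,0,0,0,0,-0.3],[0,0,-0.05,0,0,0,-0.3],[0,0,-0.15,0,0,0,-0.3],[0,0,-0.25,0,0,0,-0.3],[0,0,-0.36,0,0,0,-0.3]]]'
python3 - <<'E'
from h import *
o=snap('wrist','w15',(130,80,380,260),3.2); print(o['tool_pos'],o['grip_width'],o['contact_force'])
E
```

```text
time: 43.65
tool_pos: [600.7, 115.2, 120.8]
tcp_rot: [3.141, -0.0, 1.441]
contact_force: [0.0, -0.1, -1.2]
grip_width: 59.7
[600.67248978 115.19859326 120.75139426] 59.73748705712214 [ 0.04680208 -0.13955955 -1.19121407]
```

View pics/w15.png

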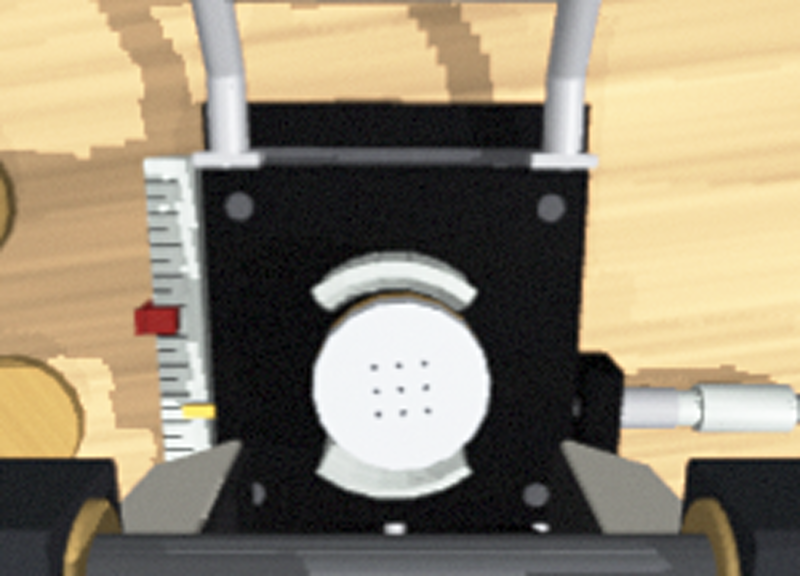

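Wrist picture: the steel disc lies on the stack, centred at (402,380) between the arcs, and is let go. Next I turn for the handle.

```bash
python3 -m inch '[[[0,-0.06,0,0,0,0.1,0],[0,-0.16,0,0,0,0.25,0],[0,-0.28,0,0,0,0.45,0],[0,-0.4,0,0,0,0.65,0],[0,-0.5,0,0,0,0.85,0],[0,-0.55,0,0,0,1,0],[0,-0.558,0,0,0,1,0],[0,-0.558,0,0,0,1,0],[0,-0.558,0,0,0,1,0],[0,-0.558,0,0,0,1,0]]]'
python3 -m inch '[[[0,0,0,0,0,0.15,0.1],[0,0,0,0,0,0.35,0.1],[0,0,0,0,0,0.55,0.1],[0,0,0,0,0,0.75,0.1],[0,0,0,0,0,0.95,0.1],[0,0,0,0,0,1,0.1],[0,0,0,0,0,1,0.1],[0,0,0,0,0,1,0.1],[0,0,0,0,0,1,0.1],[0,0,0,0,0,1,0.1]]]'
python3 - <<'E'
from h import *
o=snap('wrist','w16'); print(o['tool_pos'],o['tcp_rot'],o['grip_width'],o['contact_force'],o['joint_positions'])
E
```

```text
time: 44.95
tool_pos: [490.2, 129.5, 119.5]
tcp_rot: [3.142, -0.0, 0.656]
contact_force: [1.0, 1.4, 0.5]
grip_width: 46.1
time: 46.2
tool_pos: [489.9, 129.6, 119.6]
tcp_rot: [-3.142, -0.0, -0.129]
contact_force: [-1.2, 0.0, -0.0]
grip_width: 41.2
[489.92830149 129.61774146 119.62019798] [-3.14158668e+00 -4.50663671e-05 -1.29297753e-01] 41.22063888148315 [-1.17679331  0.0102217  -0.00384591] [ 1.07310832e-01  3.94724417e-01  1.69608508e+00 -5.47745484e-06
  1.05073795e+00  2.36611307e-01]
```

View pics/w16.png

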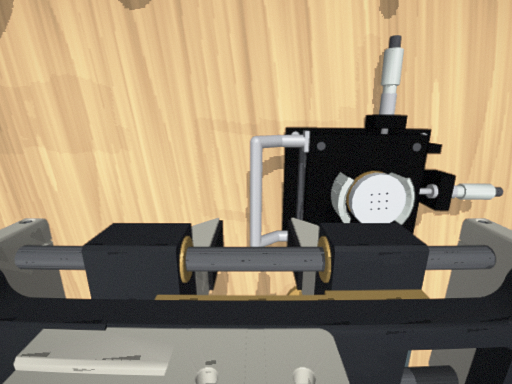

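Run:
```python
from h import *
o=bot.get_obs(); im=cv2.imread('pics/w16_full.png')
cv2.imwrite('pics/w16c.png',cv2.resize(im[130:250,230:310],None,fx=5,fy=5,interpolation=cv2.INTER_CUBIC))
ex=np.array([np.cos(o['tcp_rot'][2]),np.sin(o['tcp_rot'][2])]); ey=np.array([-ex[1],ex[0]])
for uv in [(256.5,160),(256,190),(256,220)]:
    d=pix('wrist',uv,50,o)[:2]-o['tool_pos'][:2]; print(uv,d@ex,d@ey)
```

```text
(256.5, 160) 1.4267618235293407 33.97694897353553
(256, 190) 1.004586809281523 4.417017172669838
(256, 220) 1.062609181414604 -27.039455038073314
```

View pics/w16c.png

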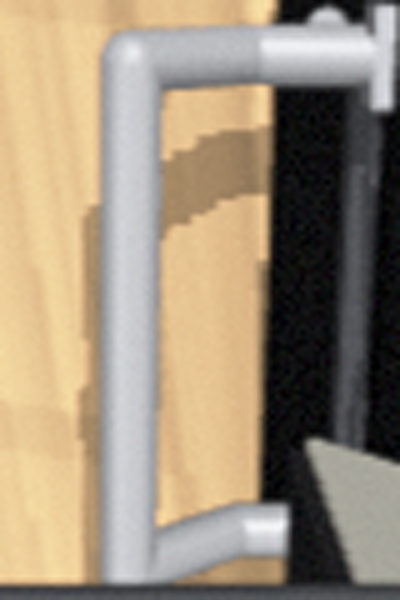

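```bash
python3 -m inch '[[[0.005,0,0.08,0,0,0,0.1],[0.005,0,0.2,0,0,0,0.1],[0.005,0,0.32,0,0,0,0.1],[0.005,0,0.41,0,0,0,0.1],[0.005,0,0.46,0,0,0,0.1],[0.005,0,0.485,0,0,0,0.1],[0.005,0,0.493,0,0,0,0.1],[0.005,0,0.493,0,0,0,0.1],[0.005,0,0.493,0,0,0,0.1],[0.005,0,0.493,0,0,0,0.1]]]'
python3 - <<'E'
from h import *
o=snap('side','s17',(190,120,320,230),6); print(o['contact_force'])
E
```

```text
time: 47.5
tool_pos: [491.1, 129.5, 21.3]
tcp_rot: [-3.141, -0.001, -0.13]
contact_force: [-0.1, -0.1, -0.4]
grip_width: 41.2
[-0.13082881 -0.08342716 -0.36857464]
```

View pics/s17.png

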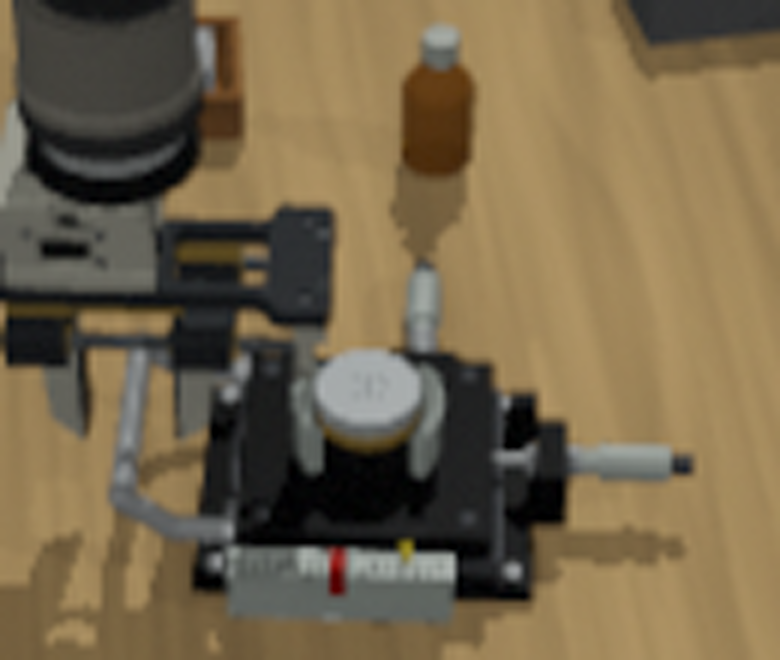

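```bash
python3 -m inch '[[[0,0,0,0,0,0,0.5],[0,0,0,0,0,0,0.7],[0,0,0,0,0,0,1],[0,0,0,0,0,0,1],[0,0,0,0,0,0,1],[0,0,0,0,0,0,1],[0,0,0,0,0,0,1],[0,0,0,0,0,0,1],[0,0,0,0,0,0,1],[0,0,0,0,0,0,1]]]'
```

```text
time: 48.8
tool_pos: [490.5, 129.5, 21.0]
tcp_rot: [3.141, 0.001, -0.13]
contact_force: [-5.7, 1.0, 3.2]
grip_width: 10.7
```

```bash
python3 -m inch '[[[-0.01,0,0,0,0,0,1],[-0.025,0,0,0,0,0,1],[-0.045,0,0,0,0,0,1],[-0.065,0,0,0,0,0,1],[-0.085,0,0,0,0,0,1],[-0.105,0,0,0,0,0,1],[-0.125,0,0,0,0,0,1],[-0.14,0,0,0,0,0,1],[-0.15,0,0,0,0,0,1],[-0.155,0,0,0,0,0,1]]]'
python3 - <<'E'
from h import *
o=snap('side','s18',(190,120,320,230),6); print(o['contact_force'],o['grip_width'])
snap('wrist','w18'); snap('scene','c18',(190,130,310,260),5)
E
```

```text
time: 50.05
tool_pos: [463.7, 133.2, 21.1]
tcp_rot: [-3.141, -0.007, -0.13]
contact_force: [9.5, -1.8, -10.8]
grip_width: 10.9
[  9.53395402  -1.83597854 -10.79030787] 10.940690685148951
```

View pics/s18.png

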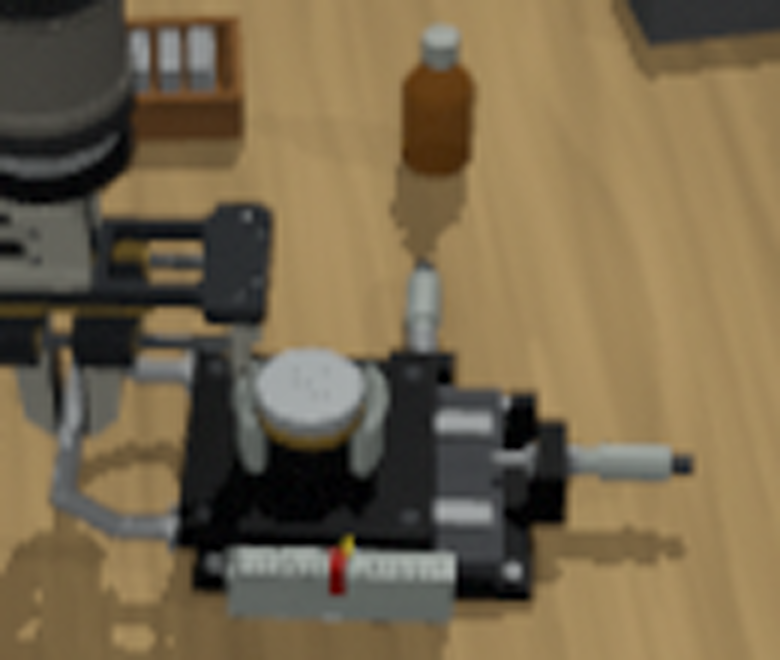

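View pics/c18.png

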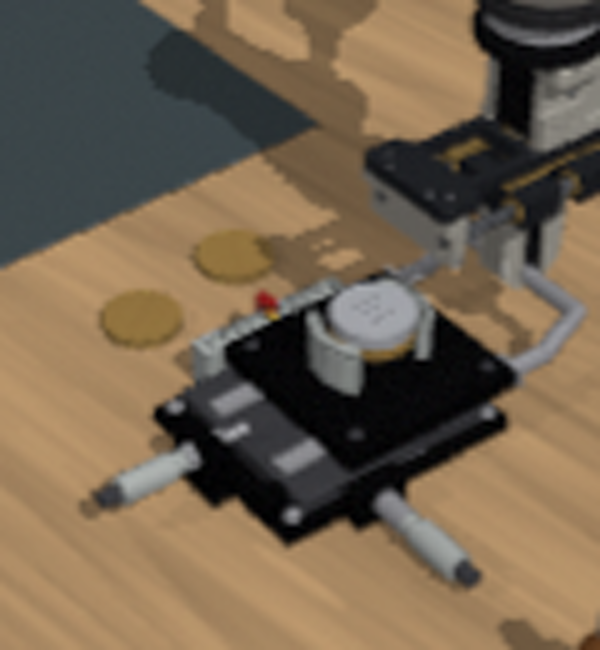

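View pics/w18.png

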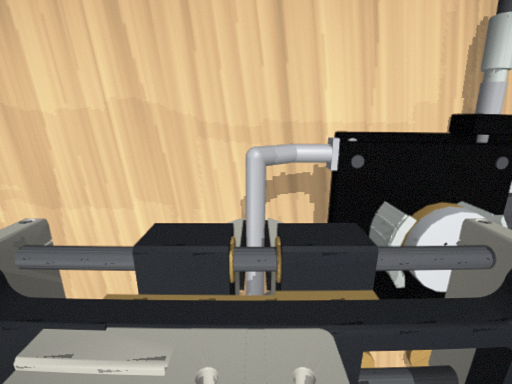

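The side picture shows the pointer at (349,545) in the crop and the clip at (338,570). It started at 406, so about 5 mm is left.

```bash
python3 -m inch '[[[-0.005,0,0,0,0,0,1],[-0.01,0,0,0,0,0,1],[-0.015,0,0,0,0,0,1],[-0.018,0,0,0,0,0,1],[-0.018,0,0,0,0,0,1],[-0.018,0,0,0,0,0,1],[-0.018,0,0,0,0,0,1],[-0.018,0,0,0,0,0,1],[-0.018,0,0,0,0,0,1],[-0.018,0,0,0,0,0,1]]]'
python3 - <<'E'
from h import *
o=snap('side','s19',(225,195,275,230),15); print(o['contact_force'],o['grip_width'],o['moment'],o['tool_pos'],o['tcp_rot'])
im=cv2.imread('pics/s6_full.png')[195:230,225:275]; cv2.imwrite('pics/s6z.png',cv2.resize(im,None,fx=15,fy=15,interpolation=cv2.INTER_CUBIC))
E
```

```text
time: 51.45
tool_pos: [460.4, 133.7, 21.1]
tcp_rot: [-3.141, -0.007, -0.13]
contact_force: [10.2, -2.8, -11.5]
grip_width: 10.8
[ 10.20311926  -2.75757191 -11.53295681] 10.778902141165894 [-0.36175026 -1.69512724  0.03047792] [460.35588756 133.66039934  21.10734809] [-3.14056992 -0.00734368 -0.1297647 ]
```

View pics/s19.png

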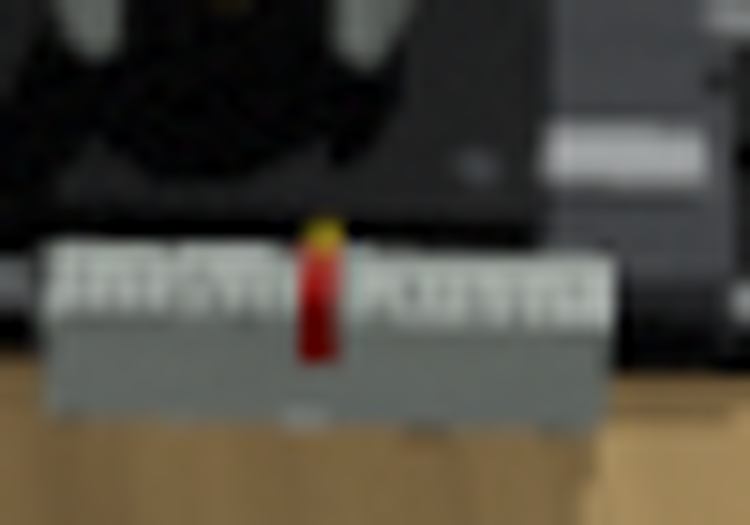

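View pics/s6z.png

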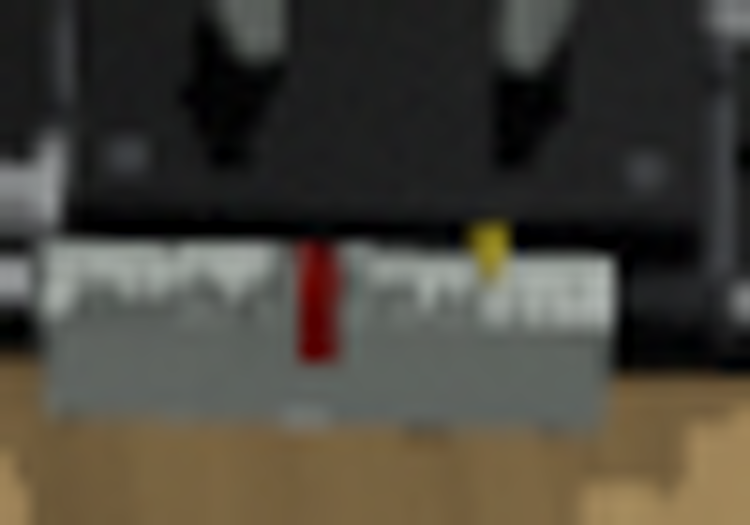

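Run:
```python
from h import *
S=lambda x,y:(225+x/15-.5+.5/15,195+y/15-.5+.5/15)
ex=np.array([np.cos(-.13),np.sin(-.13)])
cl=[pix('side',S(*p),z)[:2] for p,z in [((318,245),40),((320,360),32),((319,300),40)]]
p0=[pix('side',S(490,y),34.5)[:2] for y in (245,265,278)]; p1=[pix('side',S(323,y),34.5)[:2] for y in (225,245)]
print([c@ex for c in cl],[c@ex for c in p0],[c@ex for c in p1])
snap('scene','c19',(225,180,265,210),18)
im=cv2.imread('pics/w0.png')
```

```text
[np.float64(567.1592422813319), np.float64(568.3061310614496), np.float64(567.8260435821676)] [np.float64(598.7226632166332), np.float64(598.8136209950569), np.float64(598.8724813040277)] [np.float64(567.745263678238), np.float64(567.9219723097957)][ WARN:0@1.719] global loadsave.cpp:275 findDecoder imread_('pics/w0.png'): can't open/read file: check file path/integrity
```

View pics/c19.png

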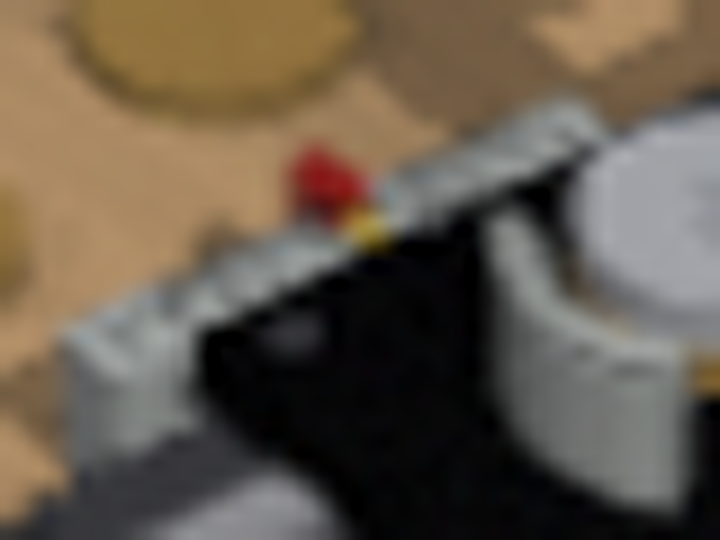

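```bash
python3 -m inch '[[[-0.002,0,0,0,0,0,1],[-0.004,0,0,0,0,0,1],[-0.004,0,0,0,0,0,1],[-0.004,0,0,0,0,0,1],[-0.004,0,0,0,0,0,1],[-0.004,0,0,0,0,0,1],[-0.004,0,0,0,0,0,1],[-0.004,0,0,0,0,0,1],[-0.004,0,0,0,0,0,1],[-0.004,0,0,0,0,0,1]]]'
python3 - <<'E'
from h import *
o=snap('side','s20',(190,170,290,235),7.5); print(o['contact_force'],o['grip_width'],o['tool_pos'],o['time'])
snap('scene','c20',(205,160,285,220),9.5); snap('side','s20b'); snap('scene','c20b')
E
```

```text
time: 52.8
tool_pos: [459.7, 133.8, 21.1]
tcp_rot: [-3.141, -0.008, -0.13]
contact_force: [10.2, -2.0, -12.0]
grip_width: 11.0
[ 10.19543864  -2.0048484  -11.9677028 ] 10.971840342016156 [459.66226887 133.76164754  21.11167721] 52.8
```

View pics/s20.png

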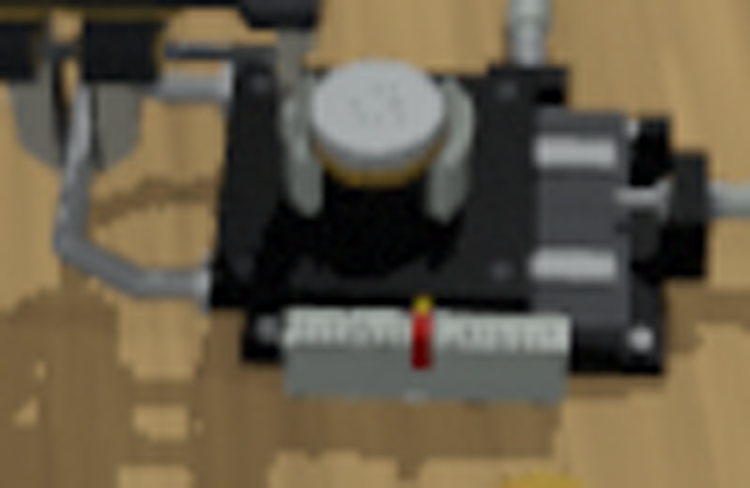

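View pics/c20.png

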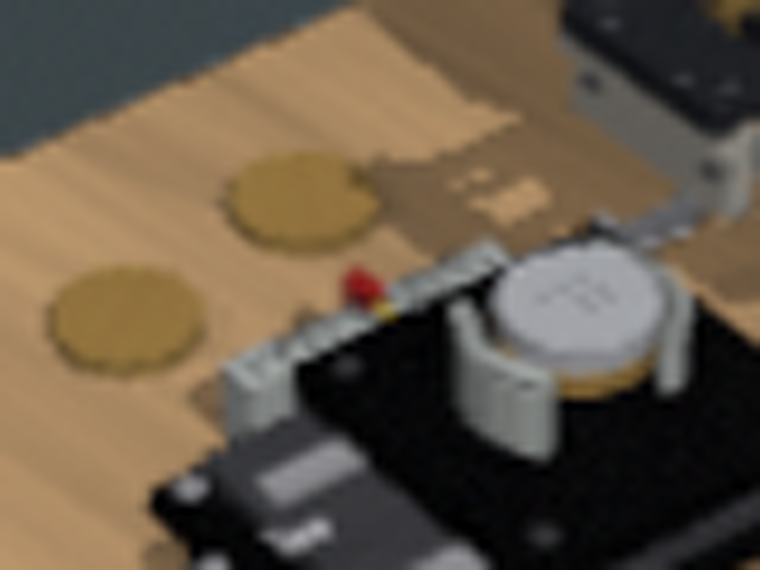

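View pics/s20b.png

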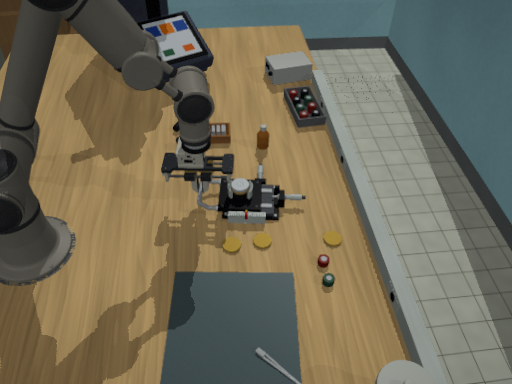

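The side picture shows the pointer and clip both at column 423 in the crop. The stack is whole in the nest, and the fingers hold the bar. Handing in.

```bash
python3 -c "
from plant import bot
print(bot.close_job()); o=bot.get_obs(); print(o['time'],o['tool_pos'],o['grip_width'],o['contact_force'])"
```

```text
the job is handed in; nothing more can be done
None
the job is handed in; nothing more can be done
```

The job is done and handed in at about 53 s. The riser, the spacer from the mat (the brass disc farthest to the robot's right) and the steel test disc are stacked in the nest in that order. I pulled the stage out about 31 mm by its handle, and the gripper is still holding it there.

**Last checks:**
- **Stack:** Each piece touched down lightly, at about 3 to 10 N, and was let go before the next. The pictures after each placing, and again after the pull, show the stack whole and flat between the arcs.
- **Pointer:** In the final side picture the pointer and clip are in the same pixel column, and the calibration put them within about 1 mm. The wrist camera had put the clip about 1 mm farther out. Both are well inside the clip's ±4 mm.
- **Hold:** The grip reads 11.0 mm on the 12 mm bar, with a spring pull of about 10 N.

**What did not go as expected:**
- **Missed grasps:** My first two tries at the riser closed on empty air above it. The real fingertips sit about 19 mm short of the reported tool point; I corrected for that from then on, and nothing moved in those tries.
- **Downward force:** While holding the handle, the force reading shows an unexplained 12 N downward on the tool, well below the limits.
- **Other objects:** I saw none of the other things move, but the last side view does not show all of them clearly.

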